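Turn a glazed tile face up on the ware board

TASK

The square tile on the raised wooden ware board lies with its glazed face down. Slide it out over the left edge of the board (your left) until it sticks out far enough to get hold of it from underneath, turn it over, and leave it lying flat, glazed face up, wholly on the board with nothing sticking out over an edge. The tile is brittle: lower it gently onto the board, never let it drop or fall over, and leave the cup, jar and mould beside the board where they stand.

Things in the scene. Friction and masses are not known exactly. Their poses are not given: they have to be found in the camera images.
- tile: loose square wall tile, 140 x 140 x 10 mm, 0.2 to 0.4 kg, plain block to the touch, pinched only across its thickness. One face glazed blue with a white ring and dots, the other bare ribbed terracotta. Origin at the centre of the bare face; +z points out through the glazed face (down at the start), x and y along the sides. Turned up to 0.25 rad to the board
- tile_center (a point): centre of the tile's volume, 5 mm from both faces; same axes as the tile
- corner_1 (a point): corner of the tile at mid thickness, at (+70, +70, 5) mm in the tile's frame
- corner_2 (a point): corner of the tile at mid thickness, at (-70, +70, 5) mm in the tile's frame
- corner_3 (a point): corner of the tile at mid thickness, at (-70, -70, 5) mm in the tile's frame
- corner_4 (a point): corner of the tile at mid thickness, at (+70, -70, 5) mm in the tile's frame
- ware_board: fixed raised board of pale wood, flat top 220 (its x) by 240 (its y) mm, 18 mm thick, upper face 100 mm over the table, no rim; two cheeks under it at y = +/-95 mm, 35 mm in from the left edge. Origin on the table under the top's centre, z up. Its x axis points to the robot's right, within 0.3 rad, and its y axis ahead: left edge at x = -110 mm, right edge at x = +110 mm
- board_top (a point): centre of the board's upper face, 100 mm above the board's origin; same axes as the board
- cup: pale green glazed cup, 65 mm across, 71 mm tall; upright, loose, stands on the table beside the board; a bystander to leave alone; origin at the centre of its underside, z up
- jar: white glaze jar with a red lid, 62 x 64 x 82 mm; upright, loose, stands on the table beside the board; a bystander to leave alone; origin at the centre of its underside, z up
- mould: white plaster mould block, 52 x 70 x 31 mm; upright, loose, stands on the table beside the board; a bystander to leave alone; origin at the centre of its underside, z up
Not all that is in view belongs to the job. Leave any turquoise look-alike of the tile alone.

How it is judged:
By the outcome, as a careful person would: the job done as asked, in the order asked, and still so for the second after the job is handed in, with the robot touching nothing.
It also fails if it takes over 70 s, if anything falls off the work surface, if the arm or the gripper's body presses on something with over 40 N, if the wrist force passes 120 N, or if a joint passes its speed limit or range.

ROBOT

A 6-joint arm with a two-finger parallel gripper is mounted at the origin on a cart in front of the work surface, level with it; the furniture and walls round the work are solid. World frame = base frame: x ahead of the robot, y to its left, z up, the work surface at z = 0. Lengths are in m, angles in degrees, forces in N, time in s.
With the tool pointing down it reaches from about 0.25 to 0.725 m from the base axis. Payload 9.7 kg.
Tool frame: the origin (TCP) lies at the very end of the fingers, on their centre line; the grasp point (between the pads) lies 19 mm behind it; y points along the fingers, x is the direction in which the jaws open and shut, and the axes are right-handed (so a half turn about y gives the same grasp; the last joint's range is limited). The gripper opens to 85 mm and grips with 20 to 120 N. Pads are 22 mm wide; open, the fingers measure 114 mm over their backs; the gripper's body (76 mm by 85 mm) begins 54 mm behind the grasp point. The pads swing forward as they close: fully open they stand 13 mm farther back than shut.
Start: joints at [64.572, 4.979, 10.078, 95.1, 0, 90], TCP at [0.236, 0.497, 0.231] pointing down, gripper open.
Joint ranges: [-179.16, 179.16], [-48.56, 103.87], [-65.8, 70.77], [-126.05, 130.52], [-82.76, 87.17], [-180, 180]. Speed limits (degrees/s): [127.2, 127.2, 147.25, 180, 180, 180].

INTERFACE

Orientations are given as [roll, pitch, yaw] about the fixed x, y, z axes, in that order (R = Rz(yaw) Ry(pitch) Rx(roll)).
In Python, from workcell import bot gives the robot as it stands.
- The arm moves only by the shell command python3 -m jog 'ROWS' [FORCE]. ROWS is JSON, a list of rows, each an object with "rotation": the turn, a rotation vector about the world's x, y, z in degrees, a list of three; "travel": the shift along the world's x, y, z in mm, a list of three; "jaw": the gripper command: -1 is shut, 1 is fully open, values between are in proportion. In form: [{"rotation": [rx, ry, rz], "travel": [x, y, z], "jaw": jaw}, ...]. A call has 1 to 8 rows; each row shifts and turns the commanded pose from where the row before left it; what a row does not reach is not made up. A row lasts 1/8 s, in which the tool goes at most 62.5 mm and 10.7 degrees, less where a joint would pass 70% of its speed; a pose out of reach is approached as far as the arm can. A call with a gripper value outside its range is refused whole. The fingers move at their own pace and stop on an object; FORCE is the grip in N (left out, the last holds). Time passes only in rows, so rows that do not move let the fingers close. It gives the time, the measured TCP pose, the force and the opening at its end, in the units of the state.
- bot.get_obs(): the state, without advancing time (a new reading comes with each control period).
- bot.camera(name): name is "scene" or "top" or "wrist"; returns the picture (384x512x3 uint8, red, green, blue); there is no depth.
- bot.camera_params(name): a dict with "K" (3x3 intrinsics, pixels), "dist_coeffs" ([k1, k2, p1, p2, k3] as OpenCV has them; the pictures are not rectified), "view" (4x4, takes a point from world to camera coordinates). Camera axes: x right, y up, looking along -z (the intrinsics and any distortion apply to the point x, -y, -z); pixel columns grow to the right and rows downward; lengths in m; the calibration is good to about 2 mm. A picture is of the moment at which its call begins: read the wrist's pose just before it. camera_params takes no time and is no camera call; for the wrist camera it gives the pose at the moment of the call.
- bot.job_done(): hands the job in, once; it reports no verdict.
Trained networks look in the newest picture that a camera, given by its name, has taken for a name from the list of things; names that differ only in an ending like _2 or _b are one class to them, and where a whole thing is asked for, a point or a joint stands for the part that bears it (a point fixed in the world has none). Each returns a list of dicts, best first, with "score" (0 to 1); they miss things now and then, are a little off and sometimes report something else, mostly with a low value. They report only what shows in the picture. A call takes as long as a camera call. They do not tell look-alikes from the thing itself.
- bot.recognise(camera, thing): "xy" ([column, row] in pixels, amid what is visible of it).
- bot.trace(camera, thing): "mask" (384x512 bool, what is visible of it) and "xy" ([column, row] in pixels, amid what is visible of it).
The state is a dict: "time": time; "q": joint angles; "qd": joint speeds; "joint_efforts": joint torques, N m; "ee_pos": TCP position; "tcp_rot": TCP orientation; "wrist_force": force on the tool from outside, world axes, zero at the start; "torque": the same for the moment, N m; "opening": finger opening in m.
Only numpy, scipy, OpenCV 4.12 (cv2) and the standard library are available. Lean on these libraries where they do the work, as an engineer would, in place of code of your own. Each camera call takes 0.05 s, during which the arm holds its last target.

## Working session

There is one attempt and no reset: what is moved stays moved. The work goes in short steps, Python scripts to look and compute and a shell command to move; the robot and the scene stay as the last step left them, time stands still between calls to the robot, and variables do not carry over. Pictures are saved under pics/ and viewed, and the job is handed in when it is done.

```bash
ls; mkdir -p pics
python3 - <<'E'
from workcell import bot
import cv2
o=bot.get_obs();print(o)
for n in ["scene","top","wrist"]:
    im=bot.camera(n);cv2.imwrite(f"pics/{n}0.png",im[:,:,::-1]);p=bot.camera_params(n);print(n,p["K"],p["dist_coeffs"],p["view"])
E
```

```text
pics
{'time': 0.0, 'q': array([6.45730308e+01, 5.01177494e+00, 1.00342188e+01, 9.50996857e+01,
       1.33270695e-03, 8.99985686e+01]), 'qd': array([-0.05427094, -0.0151177 ,  0.04180019,  0.12080267,  0.03781971,
        0.13752257]), 'joint_efforts': array([-4.86899255e-03, -5.20392001e+01,  4.64801323e+01,  1.65352109e-02,
       -1.78786404e-04, -7.67221422e-06]), 'ee_pos': array([0.236043  , 0.49651756, 0.23057449]), 'tcp_rot': array([-8.99986654e+01,  7.72418044e-02,  6.45744622e+01]), 'wrist_force': array([ 0.28264159,  0.67156279, -0.01803675]), 'torque': array([-0.01516373,  0.02107035, -0.00037459]), 'opening': 0.08553161233218914}
scene [[452.67756095   0.         262.74661657]
 [  0.         452.67756095 183.93661754]
 [  0.           0.           1.        ]] [-0.10064446  0.          0.          0.          0.        ] [[ 0.86049356 -0.50942659  0.00594811 -0.4763007 ]
 [ 0.30135068  0.51836831  0.80030123 -0.29082361]
 [-0.41077804 -0.68686159  0.59956864 -0.85291721]
 [ 0.          0.          0.          1.        ]]
top [[360.48999839   0.         261.13817551]
 [  0.         360.48999839 190.85564621]
 [  0.           0.           1.        ]] [-0.00739289  0.          0.          0.          0.        ] [[-0.00270157 -0.99996714  0.00764331  0.06675453]
 [ 0.99661747 -0.00206456  0.08215451 -0.6168009 ]
 [-0.08213603  0.0078394   0.9965903  -0.98666501]
 [ 0.          0.          0.          1.        ]]
wrist [[317.43000838   0.         254.70424947]
 [  0.         317.43000838 197.52466324]
 [  0.           0.           1.        ]] [0.00053017 0.         0.         0.         0.        ] [[ 4.28657130e-01  9.03466728e-01 -9.68166257e-04 -5.49909341e-01]
 [-8.64049730e-01  4.09641867e-01 -2.92594608e-01  3.77667095e-02]
 [-2.63952892e-01  1.26259309e-01  9.56236089e-01 -3.77963565e-01]
 [ 0.00000000e+00  0.00000000e+00  0.00000000e+00  1.00000000e+00]]
```

View pics/scene0.png

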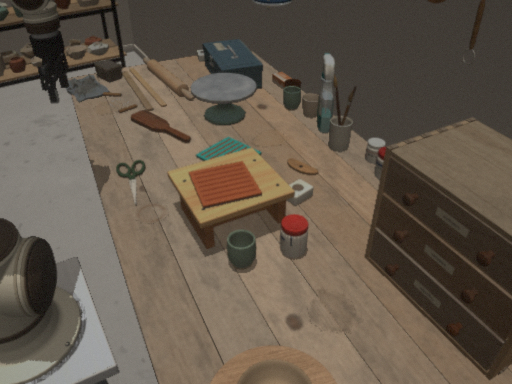

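View pics/top0.png

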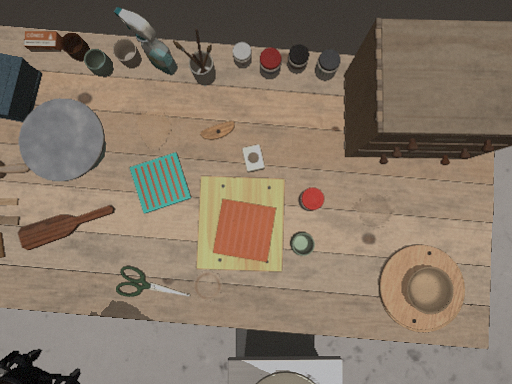

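View pics/wrist0.png

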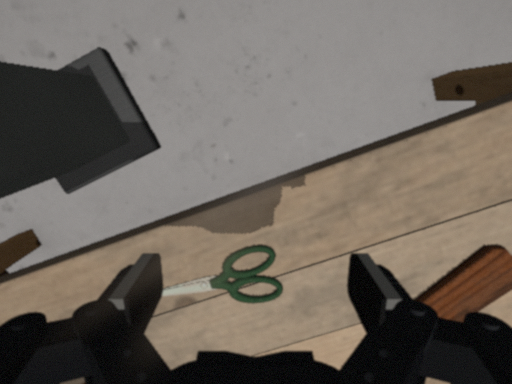

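The scene shows two candidates for the tile. One is the terracotta ribbed square on the pale wooden board (top 244,230; scene 225,184). The other is the turquoise ribbed square on the table (top 160,183; scene 228,149), which is the look-alike. I choose the terracotta one. The cup is at top (302,243), the jar at (312,199) and the mould at (254,158).

```bash
cat > h.py <<'E'
from workcell import bot
import numpy as np, cv2
from scipy.spatial.transform import Rotation as R
def ray(cam,uv,P=None):
    P=P or bot.camera_params(cam)
    n=cv2.undistortPoints(np.array(uv,float).reshape(-1,1,2),P["K"],P["dist_coeffs"]).reshape(-1,2)
    V=np.array(P["view"]);d=np.c_[n[:,0],-n[:,1],-np.ones(len(n))]@V[:3,:3]
    c=-V[:3,:3].T@V[:3,3];return c,d
def onz(cam,uv,z,P=None):
    c,d=ray(cam,uv,P);return c+d*((z-c[2])/d[:,2])[:,None]
def proj(cam,X,P=None):
    P=P or bot.camera_params(cam);V=np.array(P["view"]);X=np.atleast_2d(X)
    x=X@V[:3,:3].T+V[:3,3];x=x*[1,-1,-1]
    return cv2.projectPoints(x,np.zeros(3),np.zeros(3),P["K"],P["dist_coeffs"])[0].reshape(-1,2)
def quad(mask):
    c=max(cv2.findContours(mask.astype(np.uint8),cv2.RETR_EXTERNAL,cv2.CHAIN_APPROX_NONE)[0],key=cv2.contourArea)
    return cv2.minAreaRect(c),c
def worldrect(cam,mask,z,P=None):
    _,c=quad(mask);w=onz(cam,c.reshape(-1,2),z,P)[:,:2]*1000
    return cv2.minAreaRect(w.astype(np.float32))
E
python3 - <<'E'
from h import *
im=bot.camera("top");bot.camera("scene")
for cam in ["top","scene"]:
  for t,z in [("tile",.110),("ware_board",.1),("cup",.071),("jar",.082),("mould",.031)]:
    for r in bot.trace(cam,t)[:2]:
        m=r["mask"]; print(cam,t,round(r["score"],2),np.round(r["xy"]),m.sum(), np.round(onz(cam,[r["xy"]],z)[0],3), [np.round(a,1) for a in worldrect(cam,m,z)])
v=im[110:290,120:340];cv2.imwrite("pics/crop.png",cv2.resize(v[:,:,::-1],None,fx=3.6,fy=3,interpolation=cv2.INTER_CUBIC)[:600,:800])
E
```

```text
top tile 0.66 [160. 182.] 2503 [0.632 0.325 0.11 ] [array([634.3, 325.5]), array([130.8, 131.1]), np.float64(18.4)]
top ware_board 0.68 [239. 201.] 5017 [0.583 0.124 0.1  ] [array([529.1, 118.4]), array([222.7, 241.6]), np.float64(89.2)]
top cup 0.56 [301. 241.] 461 [ 0.48  -0.039  0.071] [array([473., -41.]), array([61.1, 60.5]), np.float64(89.5)]
top jar 0.73 [308. 197.] 463 [ 0.596 -0.059  0.082] [array([591., -66.]), array([57.8, 66.8]), np.float64(26.2)]
top mould 0.95 [251. 160.] 462 [0.704 0.093 0.031] [array([710. ,  87.3]), array([73.2, 52.1]), np.float64(12.2)]
scene tile 0.86 [224. 149.] 560 [0.574 0.233 0.11 ] [array([568.7, 246.3]), array([ 68.9, 137.9]), np.float64(84.4)]
scene tile 0.75 [223. 182.] 2233 [0.507 0.106 0.11 ] [array([506.6, 103.9]), array([149.9, 141.5]), np.float64(79.7)]
scene ware_board 0.85 [236. 200.] 4680 [0.507 0.041 0.1  ] [array([515.2,  80. ]), array([299.8, 257.6]), np.float64(88.0)]
scene ware_board 0.48 [223. 185.] 2354 [0.506 0.106 0.1  ] [array([512.1, 117.9]), array([158.2, 147.9]), np.float64(79.5)]
scene cup 0.73 [245. 248.] 1016 [ 0.463 -0.078  0.071] [array([455.4, -72.7]), array([118. ,  61.4]), np.float64(60.1)]
scene jar 0.89 [293. 238.] 1098 [ 0.561 -0.112  0.082] [array([ 567.7, -103.2]), array([135.4,  58.7]), np.float64(55.0)]
scene mould 0.98 [303. 190.] 331 [0.714 0.066 0.031] [array([708.2,  64.4]), array([99.6, 53.6]), np.float64(51.9)]
```

View pics/crop.png

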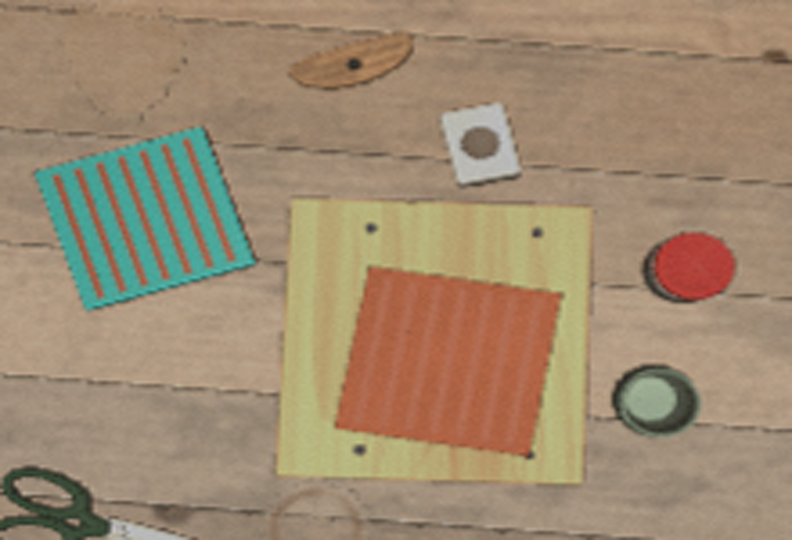

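The crop confirms the terracotta tile on the pale board, with its left edge about 40 mm from the board's left edge. Next I measure it more precisely by colour.

Run:
```python
from h import *
for cam in ["top","scene"]:
    im=bot.camera(cam);hsv=cv2.cvtColor(im,cv2.COLOR_RGB2HSV)
    x,y=(245,230) if cam=="top" else (225,184)
    print(im[y,x],hsv[y,x], hsv[265,205] if cam=="top" else 0)
    m=(((hsv[:,:,0]<13)|(hsv[:,:,0]>172))&(hsv[:,:,1]>120)).astype(np.uint8)
    m=cv2.morphologyEx(m,cv2.MORPH_OPEN,np.ones((3,3)))
    n,l,s,c=cv2.connectedComponentsWithStats(m); 
    k=l[y,x];print(k,s[k]); w=worldrect(cam,l==k,.11);print(w,cv2.boxPoints(w))
    cc=cv2.approxPolyDP(quad(l==k)[1],5,True).reshape(-1,2);print(cc.tolist(),onz(cam,cc,.11).round(3).tolist())
    b=((hsv[:,:,0]>=20)&(hsv[:,:,0]<32)&(hsv[:,:,1]>75)&(im[:,:,0]>130)).astype(np.uint8)|(l==k)
    b=cv2.morphologyEx(b.astype(np.uint8),cv2.MORPH_OPEN,np.ones((5,5)))
    n,l,s,c=cv2.connectedComponentsWithStats(b);k=l[y,x];print("board",s[k],worldrect(cam,l==k,.1),cv2.boxPoints(worldrect(cam,l==k,.1)).round())
    cc=cv2.approxPolyDP(quad(l==k)[1],5,True).reshape(-1,2);print(cc.tolist(),onz(cam,cc,.1).round(3).tolist())
```

```text
[178 108  81] [  8 139 178] [ 29  76 184]
12 [ 213  199   62   63 2960]
((510.4507141113281, 109.46759796142578), (138.30445861816406, 139.08859252929688), 80.22596740722656) [[430.1764    53.125153]
 [567.2461    29.513077]
 [590.72504  165.81004 ]
 [453.65533  189.42212 ]]
[[223, 199], [213, 252], [266, 261], [274, 208]] [[0.589, 0.164, 0.11], [0.455, 0.188, 0.11], [0.432, 0.054, 0.11], [0.566, 0.033, 0.11]]
board [ 197  176   87   95 7184] ((527.7607421875, 119.68344116210938), (217.57008361816406, 237.9440460205078), 87.90763854980469) [[405.  15.]
 [643.   7.]
 [651. 224.]
 [413. 233.]]
[[201, 176], [197, 267], [203, 265], [205, 225], [207, 268], [244, 269], [245, 258], [266, 260], [270, 239], [273, 258], [259, 262], [259, 269], [281, 270], [283, 179]] [[0.65, 0.222, 0.1], [0.416, 0.23, 0.1], [0.421, 0.215, 0.1], [0.523, 0.211, 0.1], [0.414, 0.205, 0.1], [0.411, 0.11, 0.1], [0.438, 0.108, 0.1], [0.433, 0.054, 0.1], [0.487, 0.043, 0.1], [0.438, 0.036, 0.1], [0.428, 0.072, 0.1], [0.411, 0.072, 0.1], [0.408, 0.016, 0.1], [0.642, 0.009, 0.1]]
[143  79  51] [  9 164 143] 0
9 [ 190  162   71   45 2134]
((507.52880859375, 103.84732055664062), (143.72352600097656, 139.22000122070312), 80.2524642944336) [[426.75702   44.80847 ]
 [563.96716   21.237534]
 [588.3006   162.88617 ]
 [451.09045  186.4571  ]]
[[260, 190], [242, 162], [190, 172], [203, 206]] [[0.566, 0.035, 0.11], [0.585, 0.157, 0.11], [0.455, 0.183, 0.11], [0.428, 0.048, 0.11]]
board [ 170  162   90   44 2418] ((493.36492919921875, 132.3199462890625), (171.2047576904297, 185.96359252929688), 80.25245666503906) [[387.  64.]
 [571.  32.]
 [599. 201.]
 [416. 232.]]
[[259, 194], [242, 162], [170, 171], [180, 189], [193, 171], [203, 205]] [[0.563, 0.034, 0.1], [0.592, 0.17, 0.1], [0.418, 0.225, 0.1], [0.412, 0.144, 0.1], [0.468, 0.196, 0.1], [0.434, 0.063, 0.1]]
```

```bash
python3 -m jog '[{"rotation":[0,0,-8.3],"travel":[33,-48,0],"jaw":1},{"rotation":[0,0,-8.3],"travel":[33,-48,0],"jaw":1},{"rotation":[0,0,-8.3],"travel":[33,-48,0],"jaw":1},{"rotation":[0,0,-8.3],"travel":[33,-48,0],"jaw":1},{"rotation":[0,0,-8.3],"travel":[33,-48,0],"jaw":1},{"rotation":[0,0,-8.3],"travel":[33,-48,0],"jaw":1},{"rotation":[0,0,-8.3],"travel":[33,-48,0],"jaw":1},{"rotation":[0,0,-8.3],"travel":[33,-48,0],"jaw":1}]'
python3 -m jog '[{"rotation":[0,0,0],"travel":[0,-53,-20],"jaw":1},{"rotation":[0,0,0],"travel":[0,-52,-20],"jaw":1},{"rotation":[0,0,0],"travel":[0,0,-40],"jaw":1},{"rotation":[0,0,0],"travel":[0,0,-20],"jaw":1},{"rotation":[0,0,0],"travel":[0,0,0],"jaw":1}]'
python3 - <<'E'
from h import *
o=bot.get_obs();print(o['q'].round(1),o['ee_pos'],o['tcp_rot'],o['wrist_force'])
for c in ["scene","wrist"]: cv2.imwrite(f"pics/{c}1.png",bot.camera(c)[:,:,::-1])
E
```

```text
time: 1.85
ee_pos: [0.501, 0.1109, 0.2315]
tcp_rot: [-90.0, -0.0, -2.1]
wrist_force: [1.5, 0.4, 0.2]
opening: 0.0854
time: 2.48
ee_pos: [0.4993, 0.0075, 0.13]
tcp_rot: [-90.0, 0.1, -1.9]
wrist_force: [0.3, 0.3, -0.3]
opening: 0.0853
[ 0.9 -2.6 -8.8 83.9 -0.  92.7] [0.49926461 0.00750043 0.1299894 ] [-90.00737937   0.14928434  -1.85045599] [ 0.30989258  0.30604498 -0.33436874]
```

View pics/scene1.png

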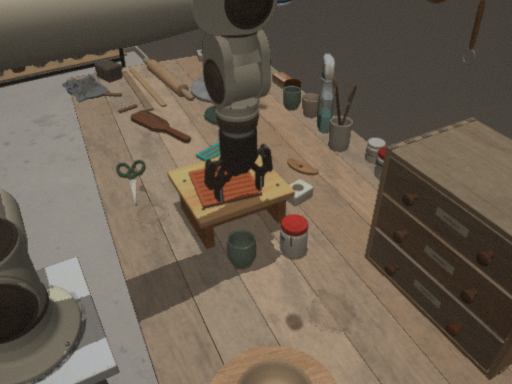

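View pics/wrist1.png

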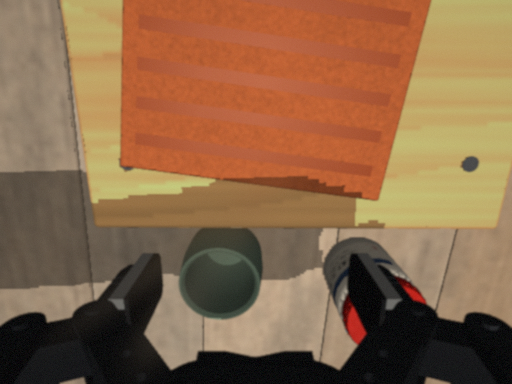

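Run:
```python
from h import *
print(onz("wrist",[[122,165],[379,198]],.11).round(4).tolist(),onz("wrist",[[97,226],[497,226]],.1).round(4).tolist(), onz("wrist",[[160,255],[350,255]],.13).round(4).tolist(),onz("wrist",[[160,255],[350,255]],.143).round(4).tolist())
```

```text
[[0.4325, 0.0527, 0.11], [0.568, 0.0304, 0.11]] [[0.4079, 0.0151, 0.1], [0.6428, 0.0078, 0.1]] [[0.453, 0.0103, 0.13], [0.548, 0.0074, 0.13]] [[0.4575, 0.0169, 0.143], [0.5439, 0.0142, 0.143]]
```

```bash
python3 -m jog '[{"rotation":[0,0,0],"travel":[0,0,-20],"jaw":1},{"rotation":[0,0,0],"travel":[0,0,-14],"jaw":1},{"rotation":[0,0,0],"travel":[0,0,-3],"jaw":1},{"rotation":[0,0,0],"travel":[0,0,-2],"jaw":1},{"rotation":[0,0,0],"travel":[0,0,0],"jaw":1}]'
python3 - <<'E'
from h import *
for c in ["scene","wrist"]: cv2.imwrite(f"pics/{c}2.png",cv2.resize(bot.camera(c)[100:300,100:356,::-1],None,fx=3,fy=3) if c=="scene" else bot.camera(c)[:,:,::-1])
E
```

```text
time: 3.2
ee_pos: [0.5004, 0.0077, 0.0927]
tcp_rot: [-90.0, -0.0, -1.8]
wrist_force: [-0.4, -0.1, -0.1]
opening: 0.0852
```

View pics/scene2.png

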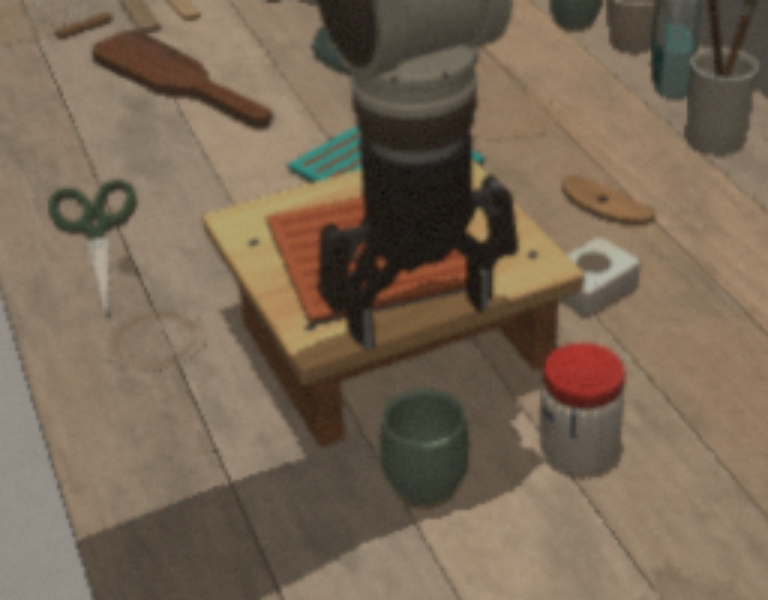

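View pics/wrist2.png

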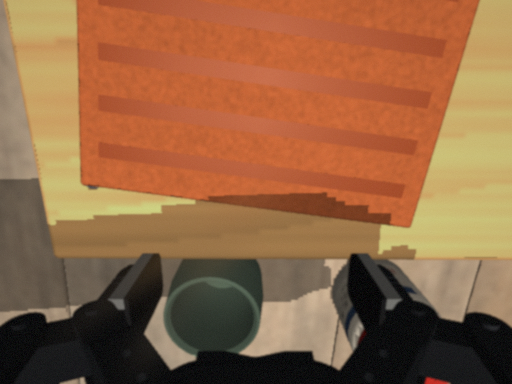

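```bash
python3 -m jog '[{"rotation":[0,0,0],"travel":[0,0,-2],"jaw":1},{"rotation":[0,0,0],"travel":[0,6,0],"jaw":1},{"rotation":[0,0,0],"travel":[0,6,0],"jaw":1},{"rotation":[0,0,0],"travel":[0,6,0],"jaw":1},{"rotation":[0,0,0],"travel":[0,6,0],"jaw":1},{"rotation":[0,0,0],"travel":[0,6,0],"jaw":1},{"rotation":[0,0,0],"travel":[0,6,0],"jaw":1},{"rotation":[0,0,0],"travel":[0,6,0],"jaw":1}]'
python3 -m jog '[{"rotation":[0,0,0],"travel":[1,8,0],"jaw":1},{"rotation":[0,0,0],"travel":[0,8,0],"jaw":1},{"rotation":[0,0,0],"travel":[0,8,0],"jaw":1},{"rotation":[0,0,0],"travel":[1,8,0],"jaw":1},{"rotation":[0,0,0],"travel":[0,0,0],"jaw":1}]'
python3 - <<'E'
from h import *
for c in ["top","wrist"]: cv2.imwrite(f"pics/{c}3.png",bot.camera(c)[:,:,::-1])
E
```

```text
time: 4.3
ee_pos: [0.5002, 0.0501, 0.0903]
tcp_rot: [-90.0, -0.0, -1.8]
wrist_force: [0.4, -2.1, -0.4]
opening: 0.0856
time: 4.92
ee_pos: [0.5021, 0.0825, 0.0902]
tcp_rot: [-90.0, 0.0, -1.8]
wrist_force: [-0.1, 0.6, 0.0]
opening: 0.0853
```

View pics/top3.png

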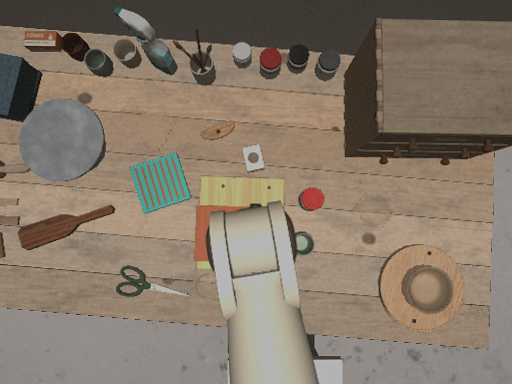

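View pics/wrist3.png

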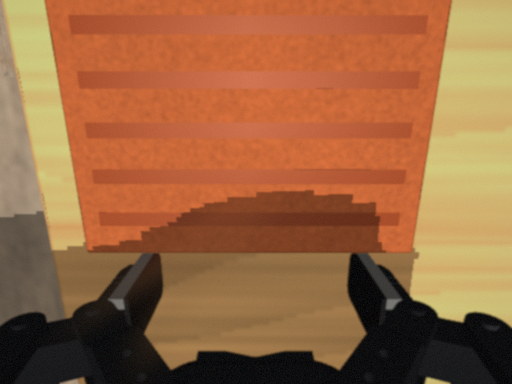

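Run:
```python
from h import *
print(onz("wrist",[[90,252],[412,252],[447,0]],.11).round(4).tolist(),bot.get_obs()['ee_pos'], onz("top",[[196,205],[194,260],[201,177],[197,268]],.11).round(4).tolist())
```

```text
[[0.433, 0.0979, 0.11], [0.5688, 0.0937, 0.11], [0.5699, 0.1872, 0.11]] [0.50212443 0.08199137 0.09022058] [[0.574, 0.2328, 0.11], [0.4349, 0.2362, 0.11], [0.6461, 0.2208, 0.11], [0.4149, 0.2284, 0.11]]
```

```bash
python3 -m jog '[{"rotation":[0,0,0],"travel":[0,6,0],"jaw":1},{"rotation":[0,0,0],"travel":[1,6,0],"jaw":1},{"rotation":[0,0,0],"travel":[0,6,0],"jaw":1},{"rotation":[0,0,0],"travel":[0,6,0],"jaw":1},{"rotation":[0,0,0],"travel":[0,6,0],"jaw":1},{"rotation":[0,0,0],"travel":[1,6,0],"jaw":1},{"rotation":[0,0,0],"travel":[0,5,0],"jaw":1},{"rotation":[0,0,0],"travel":[0,4,0],"jaw":1}]'
python3 -m jog '[{"rotation":[0,0,0],"travel":[0,0,0],"jaw":1},{"rotation":[0,0,0],"travel":[0,-10,0],"jaw":1},{"rotation":[0,0,0],"travel":[0,0,40],"jaw":1},{"rotation":[0,0,0],"travel":[0,0,60],"jaw":1},{"rotation":[0,0,0],"travel":[0,0,60],"jaw":1}]'
python3 - <<'E'
from h import *
o=bot.get_obs();print(o['q'].round(2),o['ee_pos'],o['tcp_rot'])
for c in ["top","wrist"]: cv2.imwrite(f"pics/{c}4.png",bot.camera(c)[:,:,::-1])
E
```

```text
time: 6.02
ee_pos: [0.5042, 0.127, 0.0903]
tcp_rot: [-90.0, 0.0, -1.8]
wrist_force: [-0.6, -1.5, -0.4]
opening: 0.0853
time: 6.65
ee_pos: [0.5038, 0.1159, 0.2521]
tcp_rot: [-90.0, 0.0, -1.9]
wrist_force: [0.8, 0.6, 0.4]
opening: 0.0854
[ 12.95   0.94   8.2   97.26   0.   104.81] [0.50381822 0.11590314 0.25207645] [-8.99975899e+01  7.38017760e-04 -1.85719209e+00]
```

View pics/wrist4.png

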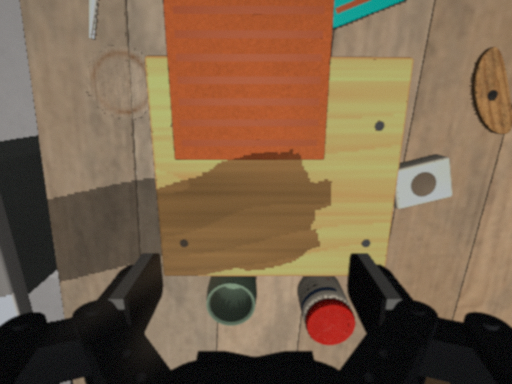

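View pics/top4.png

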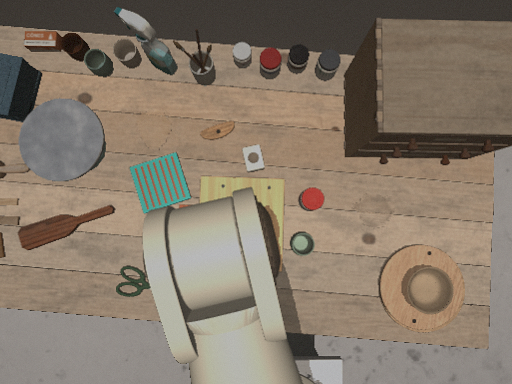

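Run:
```python
from h import *
print("tile right",onz("wrist",[[176,159],[324,159],[332,2],[165,2]],.11).round(4).tolist());print("board L",onz("wrist",[[148,57],[411,58]],.1).round(4).tolist(),"board R",onz("wrist",[[163,275],[388,275]],.1).round(4).tolist())
```

```text
tile right [[0.4358, 0.1427, 0.11], [0.5714, 0.1382, 0.11], [0.5738, 0.2651, 0.11], [0.4402, 0.269, 0.11]]
board L [[0.4185, 0.2304, 0.1], [0.6467, 0.2227, 0.1]] board R [[0.4069, 0.0181, 0.1], [0.646, 0.0092, 0.1]]
```

```bash
python3 -m jog '[{"rotation":[0,0,6],"travel":[-20,35,15],"jaw":1},{"rotation":[0,0,6],"travel":[-30,40,15],"jaw":1},{"rotation":[0,0,6],"travel":[-30,40,10],"jaw":1},{"rotation":[0,0,6],"travel":[-30,40,0],"jaw":1},{"rotation":[0,0,6],"travel":[-30,40,0],"jaw":1},{"rotation":[0,0,6],"travel":[-30,40,0],"jaw":1},{"rotation":[0,0,6],"travel":[-25,38,0],"jaw":1},{"rotation":[0,0,5],"travel":[-25,30,0],"jaw":1}]'
python3 -m jog '[{"rotation":[7,-7,0],"travel":[13,13,4],"jaw":1},{"rotation":[7,-7,0],"travel":[13,13,8],"jaw":1},{"rotation":[7,-7,0],"travel":[13,13,8],"jaw":1},{"rotation":[7,-7,0],"travel":[13,13,8],"jaw":1},{"rotation":[7,-7,0],"travel":[13,13,8],"jaw":1},{"rotation":[7,-7,0],"travel":[13,13,8],"jaw":1},{"rotation":[7,-7,0],"travel":[13,13,8],"jaw":1},{"rotation":[7,-7,0],"travel":[10,10,8],"jaw":1}]'
python3 - <<'E'
from h import *
o=bot.get_obs();print(o['q'].round(2),o['ee_pos'].round(3),o['tcp_rot']);print(R.from_euler('xyz',o['tcp_rot'],degrees=True).as_matrix().round(2))
E
```

```text
time: 7.75
ee_pos: [0.2834, 0.4206, 0.29]
tcp_rot: [-90.0, 0.0, 45.4]
wrist_force: [0.6, 0.3, -0.1]
opening: 0.0852
time: 8.75
ee_pos: [0.3852, 0.5196, 0.3506]
tcp_rot: [-91.0, -79.0, 46.0]
wrist_force: [1.0, 1.7, 0.1]
opening: 0.0854
[ 59.83 -43.31 -50.88   3.76 -14.6   92.69] [0.385 0.52  0.351] [-91.025684   -79.03862071  45.98774315]
[[ 0.13  0.69 -0.71]
 [ 0.14  0.69  0.71]
 [ 0.98 -0.19 -0.  ]]
```

```bash
cat > kin.py <<'E'
from h import *
from scipy.optimize import least_squares
D=[([64.573,5.012,10.034,95.1,0,90],[.23604,.49652,.23057]),
([.9,-2.6,-8.8,83.9,0,92.7],[.49926,.0075,.12999]),
([12.95,.94,8.2,97.26,0,104.81],[.50382,.1159,.25208]),
([59.83,-43.31,-50.88,3.76,-14.6,92.69],[.3852,.5197,.3507])]
def fk(q,k):
    a,h,l1,c1,l2,c2,L=k; q=np.radians(q)
    t1=q[1]+c1; t2=q[1]-q[2]+c2; p=q[1]-q[2]+q[3]
    r=a+l1*np.cos(t1)+l2*np.cos(t2); z=h-l1*np.sin(t1)-l2*np.sin(t2)
    f=np.array([np.cos(p),0,-np.sin(p)]); d=np.cos(q[4])*f+np.sin(q[4])*np.array([0,1,0])
    v=np.array([r,0,z])+L*d
    c,s=np.cos(q[0]),np.sin(q[0]); M=np.array([[c,-s,0],[s,c,0],[0,0,1]])
    return M@v, M@d
E
python3 - <<'E'
from kin import *
best=None
rng=np.random.default_rng(0)
for i in range(60):
    x0=[rng.uniform(-.05,.1),rng.uniform(.1,.4),rng.uniform(.2,.5),rng.uniform(-2,0.2),rng.uniform(.2,.5),rng.uniform(-.5,1.5),.28]
    s=least_squares(lambda k:np.concatenate([(fk(q,k)[0]-p)*1000 for q,p in D]+[(k-np.array([0,.3,.35,-1.5,.3,.5,.28]))*.05]),x0)
    if best is None or s.cost<best.cost: best=s
print(best.cost,best.x.round(4)); print([((fk(q,best.x)[0]-p)*1000).round(2) for q,p in D])
E
```

```text
110.62954947911312 [-0.0801  0.3312  0.2182 -1.2911  0.5421  0.0846  0.3085]
[array([-4.25, -8.97, -2.53]), array([2.7 , 0.39, 1.11]), array([7.95, 1.78, 2.18]), array([ 4.66, -3.79, -0.76])]
```

```bash
python3 -m jog '[{"rotation":[8,-8,0],"travel":[0,0,0],"jaw":1},{"rotation":[0,0,-10],"travel":[25,-35,0],"jaw":1},{"rotation":[0,0,-10],"travel":[25,-38,-10],"jaw":1},{"rotation":[0,0,-10],"travel":[20,-42,-10],"jaw":1}]'
python3 -c "
from h import *
o=bot.get_obs();print(o['q'].round(3).tolist(),o['ee_pos'].round(4).tolist(),o['tcp_rot'].round(2))"
python3 -m jog '[{"rotation":[0,0,-10],"travel":[15,-44,-10],"jaw":1},{"rotation":[0,0,-10],"travel":[0,-40,-20],"jaw":1},{"rotation":[0,0,-10],"travel":[0,-20,-20],"jaw":1},{"rotation":[0,0,0],"travel":[0,0,-20],"jaw":1}]'
python3 -c "
from h import *
o=bot.get_obs();print(o['q'].round(3).tolist(),o['ee_pos'].round(4).tolist(),o['tcp_rot'].round(2))"
```

```text
time: 9.25
ee_pos: [0.4568, 0.4057, 0.329]
tcp_rot: [-94.2, -86.9, 18.9]
wrist_force: [0.2, -0.3, 0.4]
opening: 0.0854
[61.446, -39.67, -57.883, -13.734, -46.678, 93.036] [0.4568, 0.4057, 0.329] [-94.19 -86.92  18.88]
time: 9.75
ee_pos: [0.4716, 0.3035, 0.2588]
tcp_rot: [-95.0, -86.9, -10.1]
wrist_force: [-0.5, -0.1, -0.2]
opening: 0.0857
[62.478, -25.404, -55.67, -16.208, -77.251, 103.456] [0.4716, 0.3035, 0.2588] [-95.01 -86.92 -10.13]
```

```bash
cat > kin.py <<'E'
from h import *
from scipy.optimize import least_squares
D=[([64.573,5.012,10.034,95.1,0,90],[.23604,.49652,.23057]),
([.9,-2.6,-8.8,83.9,0,92.7],[.49926,.0075,.12999]),
([12.95,.94,8.2,97.26,0,104.81],[.50382,.1159,.25208]),
([59.83,-43.31,-50.88,3.76,-14.6,92.69],[.3852,.5197,.3507]),
([61.446, -39.67, -57.883, -13.734, -46.678, 93.036],[0.4568, 0.4057, 0.329]),
([62.478, -25.404, -55.67, -16.208, -77.251, 103.456],[0.4716, 0.3035, 0.2588])]
def fk(q,k):
    a,h,l1,c1,l2,c2,L,e,g=k; q=np.radians(q)
    t1=q[1]+c1; t2=q[1]-q[2]+c2; p=q[1]-q[2]+q[3]
    r=a+l1*np.cos(t1)+l2*np.cos(t2); z=h-l1*np.sin(t1)-l2*np.sin(t2)
    f=np.array([np.cos(p),0,-np.sin(p)]); u=np.array([np.sin(p),0,np.cos(p)])
    d=np.cos(q[4])*f+np.sin(q[4])*np.array([0,1,0])
    v=np.array([r,0,z])+L*d+e*f+g*u
    c,s=np.cos(q[0]),np.sin(q[0]); M=np.array([[c,-s,0],[s,c,0],[0,0,1]])
    return M@v, M@d
def fit(w=.002):
    best=None;rng=np.random.default_rng(0)
    m=np.array([0,.3,.35,-1.5,.3,.5,.25,.05,0])
    for i in range(60):
        x0=[rng.uniform(-.05,.1),rng.uniform(.1,.4),rng.uniform(.2,.5),rng.uniform(-2,0.2),rng.uniform(.2,.5),rng.uniform(-.5,1.5),.25,.05,0]
        s=least_squares(lambda k:np.concatenate([(fk(q,k)[0]-p)*1000 for q,p in D]+[(k-m)*w]),x0)
        if best is None or s.cost<best.cost: best=s
    return best
if __name__=="__main__":
    b=fit();print(b.cost,b.x.round(4).tolist());print([((fk(q,b.x)[0]-p)*1000).round(2) for q,p in D])
    o=bot.get_obs();print("tool y",R.from_euler('xyz',o['tcp_rot'],degrees=True).as_matrix()[:,1],fk(o['q'],b.x)[1])
E
python3 kin.py
```

```text
0.07440910251462808 [-0.0013, 0.1607, 0.4222, -1.5698, 0.5212, -0.0667, 0.285, 0.1459, -0.0007]
[array([ 0.02,  0.03, -0.06]), array([ 0.03,  0.34, -0.01]), array([-0.05, -0.06,  0.07]), array([-0.  , -0.01, -0.06]), array([0.03, 0.03, 0.08]), array([-0.04, -0.02, -0.02])]
tool y [ 0.96388906 -0.26085345 -0.05360364] [ 0.96388906 -0.26085345 -0.05360364]
```

```bash
cat >> kin.py <<'E'
K=np.array([-0.0013, 0.1607, 0.4222, -1.5698, 0.5212, -0.0667, 0.285, 0.1459, -0.0007])
LO=np.array([-179.16,-48.56,-65.8,-126.05,-82.76]);HI=np.array([179.16,103.87,70.77,130.52,87.17])
def ik(tcp,al,p):  # horizontal tool at azimuth al, p 0 or 180
    a,h,l1,c1,l2,c2,L,e,g=K
    d=np.array([np.cos(np.radians(al)),np.sin(np.radians(al)),0]);P=np.array(tcp)-L*d
    phi=np.degrees(np.arctan2(P[1],P[0]));r=np.hypot(*P[:2])
    rel=(al-phi+180)%360-180
    if p==0: q5=rel; rw=r-e; zw=P[2]-g
    else:
        q5=180-abs(rel); q5=q5*(1 if rel<0 else -1); rw=r+e; zw=P[2]+g
    # d = cos q5 * f + sin q5*left ; f=-radial for p=180
    x=rw-a;z=zw-h;D=np.hypot(x,z)
    c=(D*D-l1*l1-l2*l2)/(2*l1*l2)
    if abs(c)>1: return None
    b=np.arccos(c) # elbow up: t2=t1+b
    t1=np.arctan2(-z,x)-np.arctan2(l2*np.sin(b),l1+l2*np.cos(b)); t2=t1+b
    q2=np.degrees(t1-c1);q3=q2-np.degrees(t2-c2);q4=p-(q2-q3)
    if p==180: q5=-q5 if rel>0 else -abs(180-abs(rel))
    return np.array([phi,q2,q3,q4,q5])
def ok(q): return q is not None and np.all(q>LO+1) and np.all(q<HI-1)
E
python3 - <<'E'
from kin import *
q=ik([.47,.246,.105],-15,0);print(q,fk(np.r_[q,0],K));q=ik([.47,.246,.105],-40,180);print(q,fk(np.r_[q,0],K))
for tcp in [(.47,.246),(.5,.245),(.53,.244),(.56,.243),(.6,.242),(.41,.21),(.41,.19),(.41,.15),(.40,.1),(.42,.21)]:
    for p in (0,180):
        L=[al for al in range(-120,60) if ok(ik([*tcp,.105],al,p))]
        print(tcp,p,(L[0],L[-1]) if L else None, len(L))
E
```

```text
[ 58.66182529   2.54882742 -67.44187864 -69.99070606 -73.66182529] (array([0.47 , 0.246, 0.105]), array([ 0.96592583, -0.25881905,  0.        ]))
[ 59.61286907  41.49539774  -7.92144715 130.58315511 -80.38713093] (array([0.47 , 0.246, 0.105]), array([ 7.66044443e-01, -6.42787610e-01, -2.04504020e-17]))
(0.47, 0.246) 0 (-22, -20) 3
(0.47, 0.246) 180 None 0
(0.5, 0.245) 0 (-25, -16) 10
(0.5, 0.245) 180 None 0
(0.53, 0.244) 0 (-28, -13) 16
(0.53, 0.244) 180 None 0
(0.56, 0.243) 0 (-30, 59) 28
(0.56, 0.243) 180 None 0
(0.6, 0.242) 0 (-33, 59) 52
(0.6, 0.242) 180 None 0
(0.41, 0.21) 0 None 0
(0.41, 0.21) 180 (-49, -34) 16
(0.41, 0.19) 0 None 0
(0.41, 0.19) 180 (-53, -35) 19
(0.41, 0.15) 0 None 0
(0.41, 0.15) 180 (-60, -38) 23
(0.4, 0.1) 0 None 0
(0.4, 0.1) 180 (-71, -42) 30
(0.42, 0.21) 0 None 0
(0.42, 0.21) 180 (-48, -35) 14
```

```bash
cat >> kin.py <<'E'
def full(q):
    t,d=fk(q,K);p=np.radians(q[1]-q[2]+q[3]);c,s=np.cos(np.radians(q[0])),np.sin(np.radians(q[0]))
    u=np.array([c*np.sin(p),s*np.sin(p),np.cos(p)]); x=R.from_rotvec(d*np.radians(q[5]-90)).apply(u)
    return t,np.c_[x,d,np.cross(x,d)]
E
python3 - <<'E'
from kin import *
o=bot.get_obs();t,M=full(o['q']);print(t-o['ee_pos'],(M-R.from_euler('xyz',o['tcp_rot'],degrees=True).as_matrix()).round(4).max())
def rng(tcp,p):
    L=[al for al in range(-120,60) if ok(ik(tcp,al,p))];return (L[0],L[-1]) if L else None
for t in [(.478,.246,.106),(.478,.28,.106),(.478,.32,.106),(.478,.32,.2),(.478,.246,.2),(.5,.3,.25),(.48,.25,.13)]: print(t,rng(t,0))
for z in (.105,.12,.135,.15,.18,.2):
    print(z,[rng((.405,y,z),180) for y in (.2,.17,.14,.1)],[rng((.35,y,z),180) for y in (.2,.17,.14)])
print(ik((.478,.246,.106),-21,0),ik((.405,.15,.106),-45,180))
E
```

```text
[-2.46053374e-05 -4.72227880e-05 -9.21104462e-05] -0.0
(0.478, 0.246, 0.106) (-22, -19)
(0.478, 0.28, 0.106) (-20, -13)
(0.478, 0.32, 0.106) (-18, -5)
(0.478, 0.32, 0.2) (-18, -6)
(0.478, 0.246, 0.2) (-22, -19)
(0.5, 0.3, 0.25) (-21, -4)
(0.48, 0.25, 0.13) (-22, -19)
0.105 [(-52, -34), (-57, -36), (-63, -39), (-70, -42)] [(-57, -25), (-64, -26), (-70, -29)]
0.12 [(-47, -34), (-53, -36), (-59, -39), (-66, -42)] [(-53, -25), (-59, -26), (-66, -29)]
0.135 [(-43, -34), (-49, -36), (-54, -39), (-61, -42)] [(-48, -25), (-54, -26), (-60, -29)]
0.15 [(-38, -34), (-43, -36), (-49, -39), (-56, -42)] [(-42, -25), (-48, -26), (-55, -29)]
0.18 [None, None, None, (-42, -42)] [(-28, -25), (-34, -26), (-40, -29)]
0.2 [None, None, None, None] [None, None, None]
[ 58.66873743   6.1483429  -63.02905161 -69.17739451 -79.66873743] [ 59.93631955  33.02957347 -22.51211559 124.45831095 -75.06368045]
```

```bash
cat > plan.py <<'E'
from kin import *
from scipy.optimize import least_squares
def solve(tcp,p,q5,q6,guess):
    def f(x):
        q=[x[0],x[1],x[2],p-x[1]+x[2],q5,q6];return (fk(q,K)[0]-tcp)*1000
    s=least_squares(f,guess);x=s.x
    return np.array([x[0],x[1],x[2],p-x[1]+x[2],q5,q6]),np.abs(s.fun).max()
# tile at grip: corners in tool frame
def tilecorners(near_right=(.436,.1427),yaw=-1.9):
    c,s=np.cos(np.radians(yaw)),np.sin(np.radians(yaw));ex=np.array([c,s,0]);ey=np.array([-s,c,0])
    o=np.array([*near_right,.1]);return np.array([o+a*.14*ex+b*.14*ey+[0,0,h] for a in (0,1) for b in (0,1) for h in (0,.01)])
BC=np.array([.5285,.119]);by=np.radians(-2)
def clear(pts): # clearance of points over the board (min z-0.1 for those over board), else z
    rel=(pts[:,:2]-BC)@np.array([[np.cos(by),-np.sin(by)],[np.sin(by),np.cos(by)]])
    over=(abs(rel[:,0])<.125)&(abs(rel[:,1])<.115)
    return (pts[over,2].min()-.1 if over.any() else 9), pts[:,2].min()
E
python3 - <<'E'
from plan import *
qA,e=solve([.478,.246,.106],0,-79.7,90,[58.7,6,-63]);tA,MA=full(qA);print(qA.round(1),e, np.degrees(np.arctan2(MA[1,1],MA[0,1])))
TC=(tilecorners()-tA)@MA
# dense tile samples
g=np.linspace(0,1,9);C=TC.reshape(2,2,2,3)
TS=np.array([(1-a)*((1-b)*C[0,0,h]+b*C[0,1,h])+a*((1-b)*C[1,0,h]+b*C[1,1,h]) for a in g for b in g for h in (0,1)])
W=[((.478,.246,.106),0,-79.7),((.478,.262,.25),0,-77),((.46,.25,.30),60,-74),((.44,.23,.29),110,-74),((.41,.19,.23),150,-74),((.402,.16,.16),172,-75),((.402,.15,.135),180,-75),((.402,.15,.106),180,-75)]
guess=qA[:3];last=None
for i in range(len(W)-1):
    for s in np.linspace(0,1,6):
        t=[(1-s)*np.array(W[i][k])+s*np.array(W[i+1][k]) for k in range(3)]
        q,e=solve(t[0],t[1],t[2],90,guess);guess=q[:3]
        T,M=full(q);P=T+TS@M.T
        if s in(0,1): print(i,q.round(1),round(e,2),"az",np.degrees(np.arctan2(M[1,1],M[0,1])).round(1),end=' ')
        cl=clear(P); lim=np.minimum(q[:5]-LO,HI-q[:5]).min()
        print(f"{s:.1f} over {cl[0]*1000:.0f} z {cl[1]*1000:.0f} lim {lim:.1f}")
cen=T+TC.mean(0)@M.T;print("centre",cen,"corners",(T+TC@M.T)[::2].round(3).tolist())
E
```

```text
[ 58.7   6.2 -63.  -69.2 -79.7  90. ] 5.551115123125783e-14 -21.027784065217798
0 [ 58.7   6.2 -63.  -69.2 -79.7  90. ] 0.0 az -21.0 0.0 over 0 z 100 lim 2.8
0.2 over 29 z 129 lim 2.1
0.4 over 58 z 158 lim 1.9
0.6 over 86 z 186 lim 2.1
0.8 over 115 z 215 lim 2.7
0 [ 59.4 -23.4 -62.1 -38.6 -77.   90. ] 0.0 az -17.6 1.0 over 144 z 244 lim 3.7
1 [ 59.4 -23.4 -62.1 -38.6 -77.   90. ] 0.0 az -17.6 0.0 over 144 z 244 lim 3.7
0.2 over 149 z 237 lim 6.4
0.4 over 154 z 230 lim 7.0
0.6 over 159 z 225 lim 7.6
0.8 over 154 z 222 lim 8.2
1 [ 60.1 -25.8 -34.7  51.1 -74.   90. ] 0.0 az -21.8 1.0 over 146 z 221 lim 8.8
2 [ 60.1 -25.8 -34.7  51.1 -74.   90. ] 0.0 az -21.8 0.0 over 146 z 221 lim 8.8
0.2 over 127 z 214 lim 8.8
0.4 over 109 z 209 lim 8.8
0.6 over 107 z 207 lim 8.8
0.8 over 105 z 205 lim 8.8
2 [ 61.1  -3.  -15.9  97.2 -74.   90. ] 0.0 az -34.5 1.0 over 107 z 207 lim 8.8
3 [ 61.1  -3.  -15.9  97.2 -74.   90. ] 0.0 az -34.5 0.0 over 107 z 207 lim 8.8
0.2 over 99 z 199 lim 8.8
0.4 over 93 z 193 lim 8.8
0.6 over 88 z 188 lim 8.8
0.8 over 85 z 185 lim 8.8
3 [ 62.2  12.1 -18.2 119.8 -74.   90.
[... 268 characters left out ...]
 az -43.6 1.0 over 44 z 144 lim 5.5
5 [ 61.2  24.  -22.9 125.1 -75.   90. ] 0.0 az -43.6 0.0 over 44 z 144 lim 5.5
0.2 over 41 z 141 lim 5.0
0.4 over 39 z 139 lim 4.6
0.6 over 36 z 136 lim 4.2
0.8 over 34 z 134 lim 3.8
5 [ 60.4  29.5 -23.3 127.1 -75.   90. ] 0.0 az -44.6 1.0 over 31 z 131 lim 3.4
6 [ 60.4  29.5 -23.3 127.1 -75.   90. ] 0.0 az -44.6 0.0 over 31 z 131 lim 3.4
0.2 over 25 z 125 lim 4.0
0.4 over 19 z 119 lim 4.5
0.6 over 14 z 114 lim 5.1
0.8 over 8 z 108 lim 5.7
6 [ 60.4  32.7 -23.  124.3 -75.   90. ] 0.0 az -44.6 1.0 over 2 z 102 lim 6.3
centre [0.4469718  0.13711012 0.107     ] corners [[0.479, 0.231, 0.112], [0.353, 0.169, 0.112], [0.541, 0.105, 0.112], [0.415, 0.043, 0.112]]
```

```bash
cat >> plan.py <<'E'
def delta(T,M,n=None,frm=None):
    if frm is None:
        o=bot.get_obs();t0=o['ee_pos'];M0=R.from_euler('xyz',o['tcp_rot'],degrees=True).as_matrix()
    else: t0,M0=frm
    rv=np.degrees(R.from_matrix(M@M0.T).as_rotvec());dt=(np.array(T)-t0)*1000
    n=n or int(max(np.ceil(np.linalg.norm(rv)/10),np.ceil(np.linalg.norm(dt)/50),1))
    print(n,"rows of rot",(rv/n).round(2),"travel",(dt/n).round(1), "total",rv.round(1),dt.round(1));return n
def hor(al,sx=1):
    d=np.array([np.cos(np.radians(al)),np.sin(np.radians(al)),0]);x=np.array([0,0,sx]);return np.c_[x,d,np.cross(x,d)]
E
python3 - <<'E'
from plan import *
a=((.478,.325,.20),hor(-14));b=((.478,.325,.106),hor(-14));c=((.478,.246,.106),hor(-21))
delta(*a);delta(*b,frm=(np.array(a[0]),a[1]));delta(*c,frm=(np.array(b[0]),b[1]))
for t,al in ((.325,-14),(.30,-16),(.275,-18),(.26,-20)): print(ok(ik((.478,t,.106),al,0)))
E
```

```text
2 rows of rot [-0.26 -1.52  0.57] travel [  3.2  10.8 -29.4] total [-0.5 -3.   1.1] [  6.4  21.5 -58.8]
2 rows of rot [0. 0. 0.] travel [  0.   0. -47.] total [0. 0. 0.] [  0.   0. -94.]
2 rows of rot [ 0.   0.  -3.5] travel [  0.  -39.5   0. ] total [ 0.  0. -7.] [  0. -79.   0.]
True
True
True
True
```

```bash
python3 -m jog '[{"rotation":[-0.3,-1.5,0.6],"travel":[3,11,-29],"jaw":1},{"rotation":[-0.3,-1.5,0.6],"travel":[3,11,-29],"jaw":1},{"rotation":[0,0,0],"travel":[0,0,-35],"jaw":1},{"rotation":[0,0,0],"travel":[0,0,-35],"jaw":1},{"rotation":[0,0,0],"travel":[0,0,-24],"jaw":1},{"rotation":[0,0,0],"travel":[0,0,0],"jaw":1}]'
python3 - <<'E'
from plan import *
o=bot.get_obs();print(o['q'].round(1));delta((.478,.246,.106),hor(-21))
for c in ["scene","wrist"]: cv2.imwrite(f"pics/{c}5.png",bot.camera(c)[:,:,::-1])
E
```

```text
time: 10.5
ee_pos: [0.4771, 0.324, 0.1085]
tcp_rot: [-140.9, -89.6, 37.1]
wrist_force: [-0.3, 0.0, 0.2]
opening: 0.0852
[ 62.9   8.1 -58.8 -65.7 -76.8  90.8]
2 rows of rot [ 0.12 -0.18 -3.57] travel [  0.4 -39.   -1.3] total [ 0.2 -0.4 -7.1] [  0.9 -78.   -2.5]
```

View pics/scene5.png

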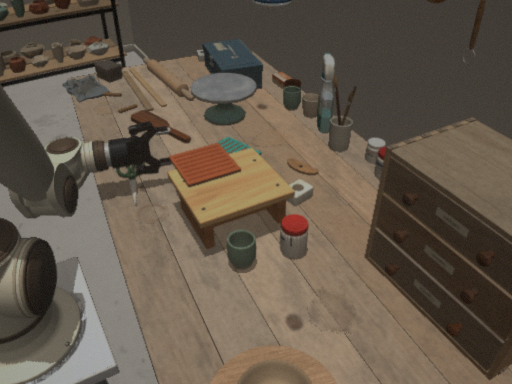

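View pics/wrist5.png

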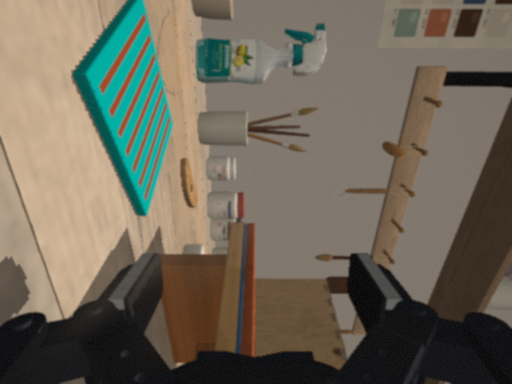

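The tile stands between the open jaws (wrist image, tile edge near col 245-255, fingers at 160 and 350). Next I slide the jaws in over the overhang.

```bash
python3 -m jog '[{"rotation":[0,0,-1.8],"travel":[0,-20,0],"jaw":1},{"rotation":[0,0,-1.8],"travel":[0,-20,0],"jaw":1},{"rotation":[0,0,-1.8],"travel":[0,-20,-1],"jaw":1},{"rotation":[0,0,-1.8],"travel":[1,-18,0],"jaw":1},{"rotation":[0,0,0],"travel":[0,0,0],"jaw":1}]'
python3 - <<'E'
from plan import *
o=bot.get_obs();print(o['q'].round(1),o['ee_pos'],o['wrist_force']);delta((.478,.246,.106),hor(-21))
for c in ["top","wrist"]: cv2.imwrite(f"pics/{c}6.png",bot.camera(c)[:,:,::-1])
E
```

```text
time: 11.22
ee_pos: [0.4783, 0.2461, 0.1099]
tcp_rot: [-98.6, -89.8, -12.5]
wrist_force: [0.4, 0.7, 0.1]
opening: 0.0856
[ 58.7   4.2 -63.1 -66.2 -79.7  91.1] [0.47825597 0.24605093 0.10988317] [0.35198411 0.71418392 0.14327013]
1 rows of rot [-0.05 -0.21  0.1 ] travel [-0.3 -0.1 -3.9] total [-0.  -0.2  0.1] [-0.3 -0.1 -3.9]
```

View pics/top6.png

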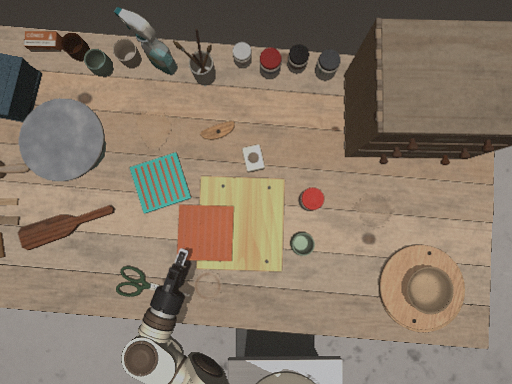

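View pics/wrist6.png

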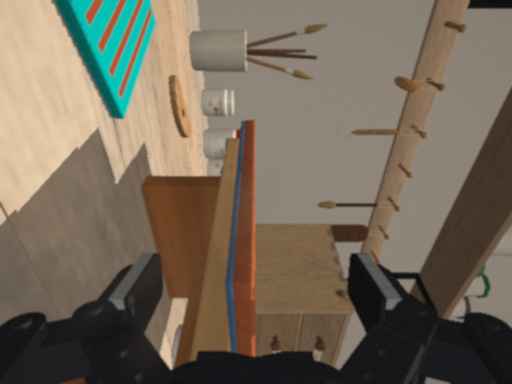

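```bash
python3 -m jog '[{"rotation":[0,0,0],"travel":[0,0,-3],"jaw":0},{"rotation":[0,0,0],"travel":[0,0,0],"jaw":-0.5},{"rotation":[0,0,0],"travel":[0,0,0],"jaw":-0.5},{"rotation":[0,0,0],"travel":[0,0,0],"jaw":-0.5},{"rotation":[0,0,0],"travel":[0,0,0],"jaw":-0.5}]' 30
python3 - <<'E'
from plan import *
o=bot.get_obs();print(o['q'].round(1),o['ee_pos'],o['wrist_force'],o['opening'])
for c in ["wrist"]: cv2.imwrite(f"pics/{c}7.png",bot.camera(c)[:,:,::-1])
E
```

```text
time: 11.95
ee_pos: [0.4781, 0.2473, 0.1069]
tcp_rot: [-96.1, -89.8, -14.9]
wrist_force: [0.7, 0.4, 0.1]
opening: 0.0215
[ 58.7   5.  -63.  -66.8 -79.7  91.1] [0.47814002 0.24725466 0.10689098] [0.67240665 0.38547883 0.10267473] 0.021504179162999962
```

View pics/wrist7.png

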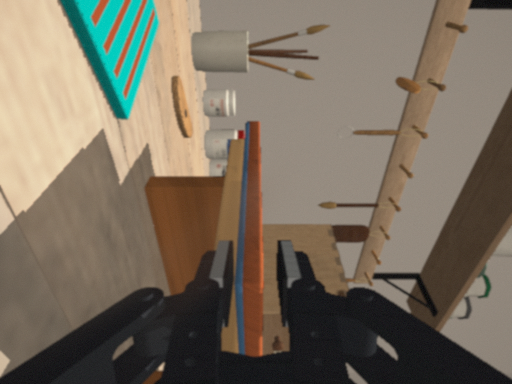

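```bash
python3 -m jog '[{"rotation":[0,0,0],"travel":[0,0,-1],"jaw":-0.6},{"rotation":[0,0,0],"travel":[0,0,0],"jaw":-0.75},{"rotation":[0,0,0],"travel":[0,0,0],"jaw":-1},{"rotation":[0,0,0],"travel":[0,0,0],"jaw":-1}]' 30
python3 - <<'E'
from plan import *
o=bot.get_obs();print(o['q'].round(1),o['ee_pos'],o['wrist_force'],o['opening'])
for c in ["wrist","top"]: cv2.imwrite(f"pics/{c}8.png",bot.camera(c)[:,:,::-1])
E
```

```text
time: 12.5
ee_pos: [0.4781, 0.2471, 0.1057]
tcp_rot: [-103.2, -89.8, -7.8]
wrist_force: [-0.9, -0.0, -1.3]
opening: 0.0095
[ 58.7   5.3 -63.  -67.  -79.7  91.1] [0.47810708 0.24714469 0.10569724] [-0.87052898 -0.0157573  -1.30684596] 0.009450011738989478
```

View pics/wrist8.png

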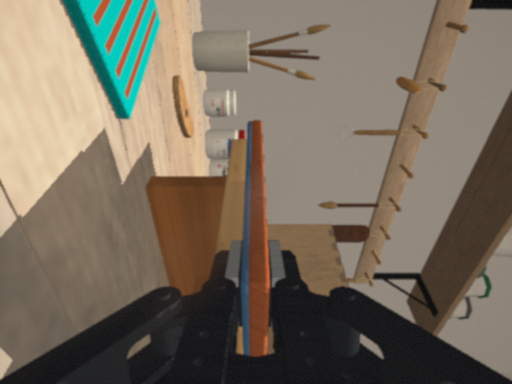

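View pics/top8.png

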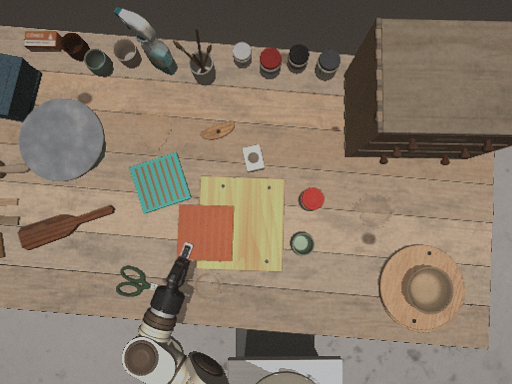

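```bash
python3 -m jog '[{"rotation":[0,0,0],"travel":[0,0,0],"jaw":-1},{"rotation":[0,0,0],"travel":[0,0,3],"jaw":-1},{"rotation":[0,0,0],"travel":[0,0,8],"jaw":-1},{"rotation":[0,0,0],"travel":[0,0,12],"jaw":-1},{"rotation":[0,0,0],"travel":[0,0,12],"jaw":-1},{"rotation":[0,0,0],"travel":[0,0,0],"jaw":-1}]' 60
python3 - <<'E'
from plan import *
o=bot.get_obs();print(o['q'].round(1),o['ee_pos'],o['wrist_force'],o['torque'],o['opening'])
delta((.478,.262,.25),hor(-17.6))
for c in ["scene"]: cv2.imwrite(f"pics/{c}9.png",bot.camera(c)[:,:,::-1])
E
```

```text
time: 13.35
ee_pos: [0.4783, 0.2474, 0.1424]
tcp_rot: [-53.0, -89.8, -58.0]
wrist_force: [-0.2, -0.3, -1.4]
opening: 0.0092
[ 58.7  -3.1 -63.5 -59.5 -79.7  91.1] [0.47825462 0.24741959 0.14240767] [-0.17658807 -0.25673268 -1.37976705] [0.5980978  1.42216486 0.03387166] 0.009223438451197512
3 rows of rot [-0.06 -0.04  1.13] travel [-0.1  4.9 35.9] total [-0.2 -0.1  3.4] [ -0.3  14.6 107.6]
```

View pics/scene9.png

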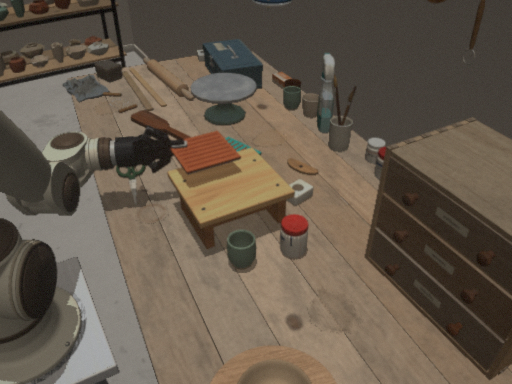

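```bash
cat >> plan.py <<'E'
def rows(W,n,start=None,q6=90):
    """W waypoints (tcp,p,q5); n rows per segment; start (t,M)"""
    if start is None:
        o=bot.get_obs();t=o['ee_pos'].copy();M=R.from_euler('xyz',o['tcp_rot'],degrees=True).as_matrix();g=o['q'][:3]
    else: t,M,g=start
    for i in range(len(W)-1):
        for s in np.arange(1,n[i]+1)/n[i]:
            w=[(1-s)*np.array(W[i][k])+s*np.array(W[i+1][k]) for k in range(3)]
            q,e=solve(w[0],w[1],w[2],q6,g);g=q[:3];T,MM=full(q)
            rv=np.degrees(R.from_matrix(MM@M.T).as_rotvec()).round(1);dt=((T-t)*1000).round(0)
            M=R.from_rotvec(np.radians(rv)).as_matrix()@M;t=t+dt/1000
            print('{"rotation":%s,"travel":%s,"jaw":-1},'%(rv.tolist(),dt.astype(int).tolist()), "n%.1f"%np.linalg.norm(rv), q.round(0).astype(int).tolist())
    return t,M,g
E
python3 - <<'E'
from plan import *
rows([((.478,.2474,.1424),0,-79.7),((.478,.262,.25),0,-77),((.46,.25,.30),60,-74),((.44,.23,.29),110,-74)],[4,8,7])
E
```

```text
{"rotation":[-0.1, -0.2, 0.9],"travel":[0, 4, 28],"jaw":-1}, n0.9 [59, -8, -64, -55, -79, 90]
{"rotation":[-0.0, 0.0, 0.8],"travel":[0, 3, 27],"jaw":-1}, n0.8 [59, -14, -64, -50, -78, 90]
{"rotation":[-0.0, 0.0, 0.8],"travel":[0, 4, 26],"jaw":-1}, n0.8 [59, -19, -63, -44, -78, 90]
{"rotation":[-0.0, 0.0, 0.9],"travel":[0, 4, 27],"jaw":-1}, n0.9 [59, -23, -62, -39, -77, 90]
{"rotation":[-6.5, 3.9, 0.4],"travel":[-2, -2, 7],"jaw":-1}, n7.6 [59, -29, -61, -25, -77, 90]
{"rotation":[-6.4, 3.9, 0.5],"travel":[-3, -1, 6],"jaw":-1}, n7.5 [60, -32, -58, -12, -76, 90]
{"rotation":[-6.4, 3.9, 0.4],"travel":[-2, -2, 6],"jaw":-1}, n7.5 [60, -34, -55, 1, -76, 90]
{"rotation":[-6.4, 3.9, 0.5],"travel":[-2, -1, 6],"jaw":-1}, n7.5 [60, -34, -52, 12, -76, 90]
{"rotation":[-6.4, 3.9, 0.4],"travel":[-2, -2, 7],"jaw":-1}, n7.5 [60, -33, -48, 23, -75, 90]
{"rotation":[-6.3, 4.0, 0.3],"travel":[-3, -1, 6],"jaw":-1}, n7.5 [60, -31, -44, 33, -75, 90]
{"rotation":[-6.4, 4.0, 0.4],"travel":[-2, -2, 6],"jaw":-1}, n7.6 [60, -29, -39, 42, -74, 90]
{"rotation":[-6.3, 4.0, 0.3],"travel":[-2, -1, 6],"jaw":-1}, n7.5 [60, -26, -35, 51, -74, 90]
{"rotation":[-6.2, 3.6, 0.1],"travel":[-3, -3, -1],"jaw":-1}, n7.2 [60, -23, -31, 58, -74, 90]
{"rotation":[-6.2, 3.5, 0.1],"travel":[-3, -3, -2],"jaw":-1}, n7.1 [60, -20, -28, 65, -74, 90]
{"rotation":[-6.2, 3.6, 0.2],"travel":[-3, -3, -1],"jaw":-1}, n7.2 [60, -16, -25, 72, -74, 90]
{"rotation":[-6.3, 3.5, 0.1],"travel":[-3, -3, -1],"jaw":-1}, n7.2 [61, -13, -23, 79, -74, 90]
{"rotation":[-6.2, 3.5, 0.2],"travel":[-2, -3, -2],"jaw":-1}, n7.1 [61, -10, -20, 85, -74, 90]
{"rotation":[-6.2, 3.4, 0.1],"travel":[-3, -2, -1],"jaw":-1}, n7.1 [61, -6, -18, 91, -74, 90]
{"rotation":[-6.3, 3.5, 0.2],"travel":[-3, -3, -2],"jaw":-1}, n7.2 [61, -3, -16, 97, -74, 90]
```

```bash
python3 -m jog '[{"rotation":[0,0,0.9],"travel":[0,4,28],"jaw":-1},{"rotation":[0,0,0.8],"travel":[0,3,27],"jaw":-1},{"rotation":[0,0,0.8],"travel":[0,4,26],"jaw":-1},{"rotation":[0,0,0.9],"travel":[0,4,27],"jaw":-1},{"rotation":[-6.5,3.9,0.4],"travel":[-2,-2,7],"jaw":-1},{"rotation":[-6.4,3.9,0.5],"travel":[-3,-1,6],"jaw":-1},{"rotation":[-6.4,3.9,0.4],"travel":[-2,-2,6],"jaw":-1},{"rotation":[-6.4,3.9,0.5],"travel":[-2,-1,6],"jaw":-1}]'
python3 - <<'E'
from plan import *
o=bot.get_obs();print(o['q'].round(1),o['ee_pos'],o['opening'])
q,e=solve([.469,.256,.275],30,-75.5,90,o['q'][:3]);T,M=full(q);delta(T,M)
E
```

```text
time: 14.4
ee_pos: [0.4689, 0.2559, 0.2734]
tcp_rot: [-165.1, -59.6, 59.3]
wrist_force: [0.5, 2.3, -3.5]
opening: 0.0094
[ 59.7 -33.6 -51.4  13.4 -75.4  90.8] [0.46889471 0.25591957 0.27336606] 0.009351594444516277
1 rows of rot [ 0.25 -0.41  0.03] travel [0.1 0.1 1.6] total [ 0.3 -0.4  0. ] [0.1 0.1 1.6]
```

Tracking is exact and the arm is following the planned branch. I continue the flip.

```bash
python3 -m jog '[{"rotation":[-6.4,3.9,0.4],"travel":[-2,-2,7],"jaw":-1},{"rotation":[-6.3,4,0.3],"travel":[-3,-1,6],"jaw":-1},{"rotation":[-6.4,4,0.4],"travel":[-2,-2,6],"jaw":-1},{"rotation":[-6.3,4,0.3],"travel":[-2,-1,6],"jaw":-1},{"rotation":[-6.2,3.6,0.1],"travel":[-3,-3,-1],"jaw":-1},{"rotation":[-6.2,3.5,0.1],"travel":[-3,-3,-2],"jaw":-1},{"rotation":[-6.2,3.6,0.2],"travel":[-3,-3,-1],"jaw":-1},{"rotation":[-6.3,3.5,0.1],"travel":[-3,-3,-1],"jaw":-1}]'
python3 - <<'E'
from plan import *
o=bot.get_obs();print(o['q'].round(1),o['ee_pos'],o['opening']); e=o['ee_pos']
p=o['q'][1]-o['q'][2]+o['q'][3];print(p)
rows([(e,p,o['q'][4]),((.44,.23,.29),110,-74),((.41,.19,.23),150,-74),((.402,.16,.17),172,-75),((.402,.15,.145),180,-75)],[3,6,4,2])
cv2.imwrite("pics/scene10.png",bot.camera("scene")[:,:,::-1])
E
```

```text
time: 15.4
ee_pos: [0.4481, 0.2384, 0.2929]
tcp_rot: [-163.9, -1.0, 60.4]
wrist_force: [-1.2, -0.1, -2.2]
opening: 0.0091
[ 60.7 -12.4 -22.3  80.  -73.9  91. ] [0.44808228 0.23837209 0.29288233] 0.009055570663745162
89.95320680425101
{"rotation":[-6.7, 3.7, 0.4],"travel":[-3, -3, -1],"jaw":-1}, n7.7 [61, -9, -20, 86, -74, 90]
{"rotation":[-5.8, 3.2, 0.2],"travel":[-2, -3, -1],"jaw":-1}, n6.6 [61, -6, -18, 92, -74, 90]
{"rotation":[-5.9, 3.2, 0.1],"travel":[-3, -2, -1],"jaw":-1}, n6.7 [61, -3, -16, 97, -74, 90]
{"rotation":[-5.8, 3.3, 0.2],"travel":[-5, -7, -10],"jaw":-1}, n6.7 [61, -1, -16, 101, -74, 90]
{"rotation":[-5.9, 3.2, 0.1],"travel":[-5, -7, -10],"jaw":-1}, n6.7 [61, 2, -16, 106, -74, 90]
{"rotation":[-5.8, 3.1, 0.2],"travel":[-5, -6, -10],"jaw":-1}, n6.6 [62, 5, -16, 109, -74, 90]
{"rotation":[-5.9, 3.2, 0.2],"travel":[-5, -7, -10],"jaw":-1}, n6.7 [62, 7, -17, 113, -74, 90]
{"rotation":[-5.9, 3.1, 0.2],"travel":[-5, -7, -10],"jaw":-1}, n6.7 [62, 10, -17, 117, -74, 90]
{"rotation":[-5.9, 3.2, 0.2],"travel":[-5, -6, -10],"jaw":-1}, n6.7 [62, 12, -18, 120, -74, 90]
{"rotation":[-4.9, 2.4, -0.0],"travel":[-2, -8, -15],"jaw":-1}, n5.5 [62, 15, -19, 121, -74, 90]
{"rotation":[-4.9, 2.5, -0.0],"travel":[-2, -7, -15],"jaw":-1}, n5.5 [62, 17, -21, 123, -74, 90]
{"rotation":[-4.8, 2.6, -0.0],"travel":[-2, -8, -15],"jaw":-1}, n5.5 [61, 20, -22, 125, -75, 90]
{"rotation":[-4.9, 2.6, -0.0],"travel":[-2, -7, -15],"jaw":-1}, n5.5 [61, 23, -23, 126, -75, 90]
{"rotation":[-3.5, 1.9, -0.5],"travel":[0, -5, -12],"jaw":-1}, n4.0 [61, 26, -23, 127, -75, 90]
{"rotation":[-3.5, 2.0, -0.4],"travel":[0, -5, -13],"jaw":-1}, n4.1 [60, 28, -23, 128, -75, 90]
```

View pics/scene10.png

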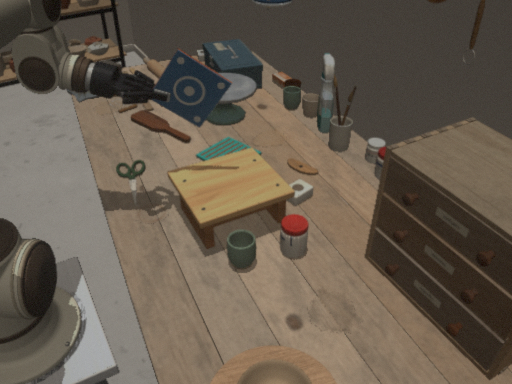

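Halfway: the glazed blue face with its ring shows at (195,88) and the tile is held firmly. The thin brown line on the board at (215,167) is probably a shadow; I will check it.

```bash
python3 -m jog '[{"rotation":[-6.7,3.7,0.4],"travel":[-3,-3,-1],"jaw":-1},{"rotation":[-5.8,3.2,0.2],"travel":[-2,-3,-1],"jaw":-1},{"rotation":[-5.9,3.2,0.1],"travel":[-3,-2,-1],"jaw":-1},{"rotation":[-5.8,3.3,0.2],"travel":[-5,-7,-10],"jaw":-1},{"rotation":[-5.9,3.2,0.1],"travel":[-5,-7,-10],"jaw":-1},{"rotation":[-5.8,3.1,0.2],"travel":[-5,-6,-10],"jaw":-1},{"rotation":[-5.9,3.2,0.2],"travel":[-5,-7,-10],"jaw":-1},{"rotation":[-5.9,3.1,0.2],"travel":[-5,-7,-10],"jaw":-1}]'
python3 - <<'E'
from plan import *
o=bot.get_obs();print(o['q'].round(1),o['ee_pos'],o['opening'],o['wrist_force'])
for c in ("scene","top"):cv2.imwrite(f"pics/{c}11.png",bot.camera(c)[:,:,::-1])
E
```

```text
time: 16.45
ee_pos: [0.415, 0.1961, 0.2396]
tcp_rot: [-164.1, 53.2, 61.9]
wrist_force: [0.2, -1.4, -2.5]
opening: 0.0092
[ 62.    9.2 -17.7 116.4 -74.1  90.1] [0.41501052 0.19609241 0.23960879] 0.009234933658902525 [ 0.15493513 -1.37855584 -2.54601421]
```

View pics/scene11.png

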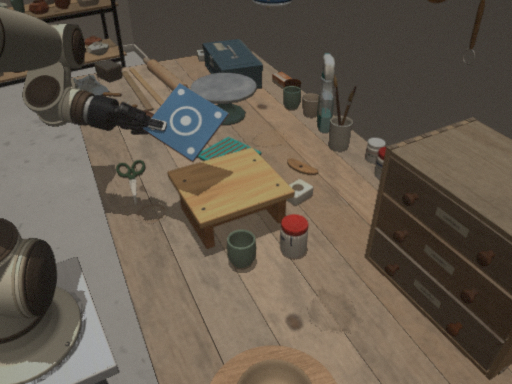

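View pics/top11.png

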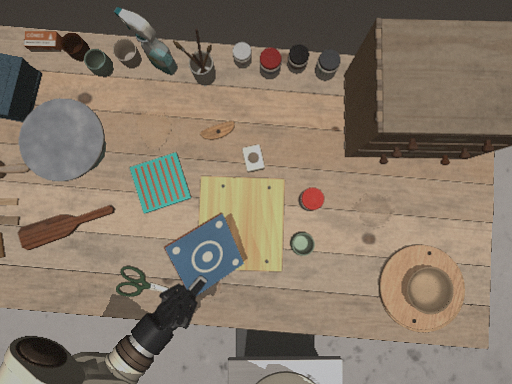

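```bash
python3 -m jog '[{"rotation":[-5.9,3.2,0.2],"travel":[-5,-6,-10],"jaw":-1},{"rotation":[-4.9,2.4,0],"travel":[-2,-8,-15],"jaw":-1},{"rotation":[-4.9,2.5,0],"travel":[-2,-7,-15],"jaw":-1},{"rotation":[-4.8,2.6,0],"travel":[-2,-8,-15],"jaw":-1},{"rotation":[-4.9,2.6,0],"travel":[-2,-7,-15],"jaw":-1},{"rotation":[-3.5,1.9,-0.5],"travel":[0,-5,-12],"jaw":-1},{"rotation":[-3.5,2,-0.4],"travel":[0,-5,-13],"jaw":-1},{"rotation":[0,0,0],"travel":[0,0,0],"jaw":-1}]'
python3 - <<'E'
from plan import *
o=bot.get_obs();print(o['q'].round(1),o['ee_pos'],o['opening'],o['wrist_force']);M=R.from_euler('xyz',o['tcp_rot'],degrees=True).as_matrix();print(M.round(3))
delta((.402,.15,.115),hor(-45,-1))
for c in ("scene","top","wrist"):cv2.imwrite(f"pics/{c}12.png",bot.camera(c)[:,:,::-1])
E
```

```text
time: 17.55
ee_pos: [0.4023, 0.1501, 0.1449]
tcp_rot: [-166.2, 89.7, 59.2]
wrist_force: [0.0, -0.3, -1.8]
opening: 0.0089
[ 60.4  28.  -23.7 128.  -75.1  90. ] [0.4022522  0.15008173 0.14492658] 0.008941550233592032 [ 0.03931214 -0.27440175 -1.83154738]
[[ 0.003  0.713 -0.702]
 [ 0.005 -0.702 -0.713]
 [-1.    -0.001 -0.006]]
1 rows of rot [-0.29  0.18 -0.44] travel [ -0.3  -0.1 -29.9] total [-0.3  0.2 -0.4] [ -0.3  -0.1 -29.9]
```

View pics/scene12.png

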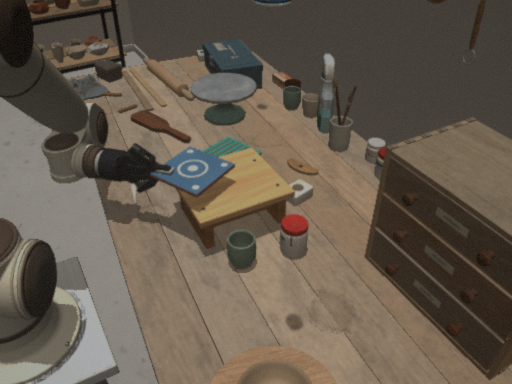

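View pics/top12.png

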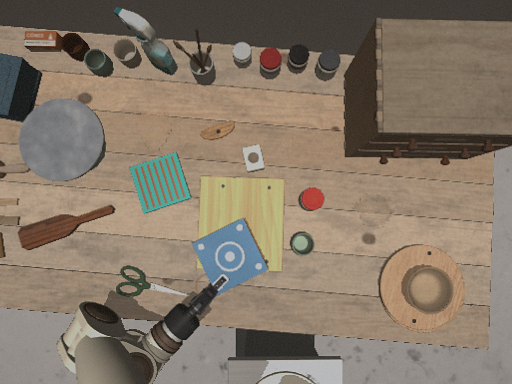

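View pics/wrist12.png

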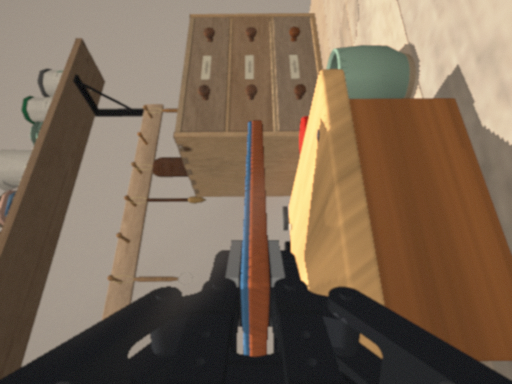

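```bash
python3 -m jog '[{"rotation":[-0.3,0.2,-0.4],"travel":[-3,0,-10],"jaw":-1},{"rotation":[0,0,0],"travel":[-4,0,-10],"jaw":-1},{"rotation":[0,0,0],"travel":[0,0,-8],"jaw":-1},{"rotation":[0,0,0],"travel":[0,0,-5],"jaw":-1},{"rotation":[0,0,0],"travel":[0,0,0],"jaw":-1}]'
python3 - <<'E'
from plan import *
o=bot.get_obs();print(o['q'].round(1),o['ee_pos'],o['opening'],o['wrist_force'],o['torque']);M=R.from_euler('xyz',o['tcp_rot'],degrees=True).as_matrix();print(M.round(3))
for c in ("scene","wrist"):
  im=bot.camera(c)[:,:,::-1]
  if c=="scene": im=cv2.resize(im[120:260,60:320],None,fx=3,fy=3,interpolation=cv2.INTER_CUBIC)
  cv2.imwrite(f"pics/{c}13.png",im)
E
```

```text
time: 18.32
ee_pos: [0.3951, 0.1502, 0.1125]
tcp_rot: [10.0, 89.8, -124.9]
wrist_force: [0.8, -0.5, -1.6]
opening: 0.0096
[ 61.2  31.6 -23.6 124.9 -73.9  89.9] [0.3951443  0.15017781 0.11253015] 0.009570567372670908 [ 0.81849547 -0.45909261 -1.60581679] [0.98359436 1.15249905 0.03337914]
[[-0.002  0.708 -0.707]
 [-0.002 -0.707 -0.708]
 [-1.     0.001  0.003]]
```

View pics/scene13.png

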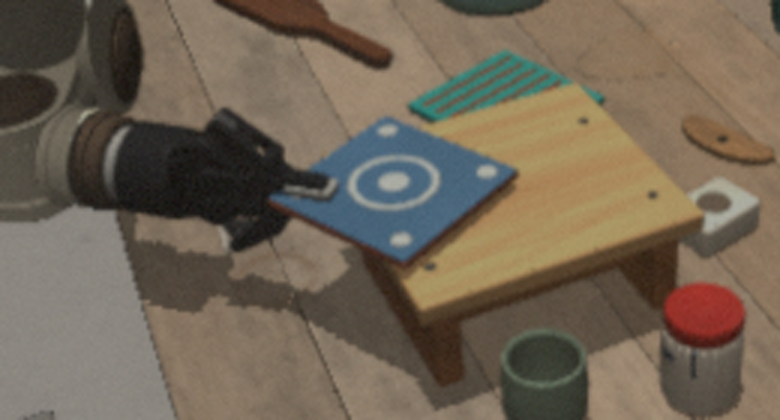

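View pics/wrist13.png

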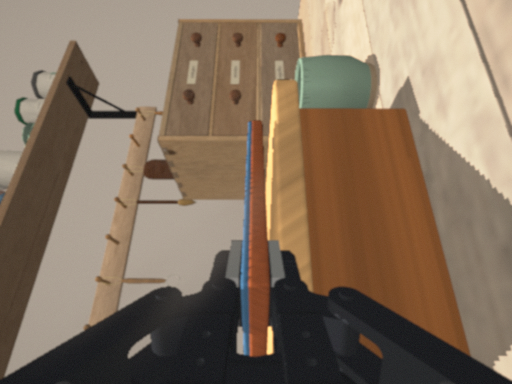

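```bash
python3 -m jog '[{"rotation":[0,0,0],"travel":[0,0,-2],"jaw":-1},{"rotation":[0,0,0],"travel":[0,0,-2],"jaw":-1},{"rotation":[0,0,0],"travel":[0,0,0],"jaw":-1}]'; python3 -c "
from plan import *
o=bot.get_obs();print(o['ee_pos'],o['wrist_force'],o['torque'])"
python3 -m jog '[{"rotation":[0,0,0],"travel":[0,0,-1],"jaw":-1},{"rotation":[0,0,0],"travel":[0,0,-1],"jaw":-1},{"rotation":[0,0,0],"travel":[0,0,0],"jaw":-1}]'; python3 -c "
from plan import *
o=bot.get_obs();print(o['ee_pos'],o['wrist_force'],o['torque'])
im=bot.camera('wrist')[:,:,::-1];cv2.imwrite('pics/wrist14.png',cv2.resize(im[60:360,180:340],None,fx=2,fy=2))"
```

```text
time: 18.8
ee_pos: [0.3951, 0.1502, 0.1088]
tcp_rot: [8.4, 89.9, -126.6]
wrist_force: [-0.0, -0.1, -1.5]
opening: 0.0092
[0.39514303 0.15017404 0.10878058] [-0.00592461 -0.10017493 -1.52223381] [ 1.02922867  1.15085327 -0.01672076]
time: 19.18
ee_pos: [0.3951, 0.1502, 0.1068]
tcp_rot: [8.5, 89.9, -126.5]
wrist_force: [0.3, -0.0, -2.3]
opening: 0.0093
[0.39513543 0.15018765 0.10679829] [ 0.3214758  -0.04023461 -2.34409597] [1.05566014 1.17971229 0.01753569]
```

View pics/wrist14.png

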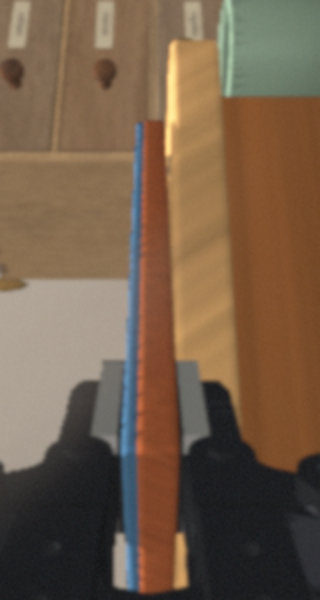

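```bash
for i in 1 2; do :; done
python3 -m jog '[{"rotation":[0,0,0],"travel":[0,0,-1],"jaw":-1},{"rotation":[0,0,0],"travel":[0,0,0],"jaw":-1}]'; python3 -c "
from plan import *
o=bot.get_obs();print(o['ee_pos'],o['wrist_force'],o['torque'])"
python3 -m jog '[{"rotation":[0,0,0],"travel":[0,0,-1],"jaw":-1},{"rotation":[0,0,0],"travel":[0,0,0],"jaw":-1}]'; python3 -c "
from plan import *
o=bot.get_obs();print(o['ee_pos'],o['wrist_force'],o['torque'])"
```

```text
time: 19.48
ee_pos: [0.3951, 0.1502, 0.1058]
tcp_rot: [8.3, 89.9, -126.7]
wrist_force: [0.8, 0.7, -1.6]
opening: 0.0096
[0.39512741 0.15020236 0.10579869] [ 0.75233087  0.67452934 -1.64403212] [1.0456742  1.11860245 0.00641108]
time: 19.73
ee_pos: [0.3951, 0.1502, 0.105]
tcp_rot: [9.5, 89.9, -125.5]
wrist_force: [-1.3, -1.0, 2.8]
opening: 0.0095
[0.39513612 0.15022167 0.10504184] [-1.33202224 -0.98503823  2.83191599] [ 0.39339118  0.20030514 -0.1562841 ]
```

```bash
python3 -m jog '[{"rotation":[0,0,0],"travel":[0,0,0],"jaw":-0.75},{"rotation":[0,0,0],"travel":[0,0,0],"jaw":-0.7},{"rotation":[0,0,0],"travel":[0,0,0],"jaw":-0.6},{"rotation":[0,0,0],"travel":[0,0,0],"jaw":-0.5},{"rotation":[0,0,0],"travel":[0,0,0],"jaw":-0.4}]'
python3 - <<'E'
from plan import *
o=bot.get_obs();print(o['ee_pos'],o['wrist_force'],o['torque'])
for c in ("top","wrist"):cv2.imwrite(f"pics/{c}15.png",bot.camera(c)[:,:,::-1])
E
```

```text
time: 20.35
ee_pos: [0.3951, 0.1502, 0.1048]
tcp_rot: [8.2, 89.9, -126.7]
wrist_force: [0.4, 0.3, 0.7]
opening: 0.0255
[0.39514179 0.15020388 0.10484773] [0.39239153 0.27401462 0.70858839] [0.65249146 0.66546105 0.01310819]
```

View pics/wrist15.png

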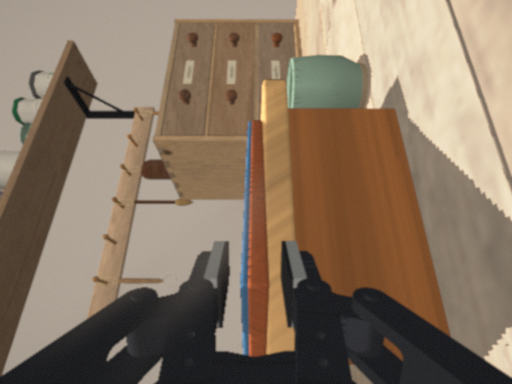

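View pics/top15.png

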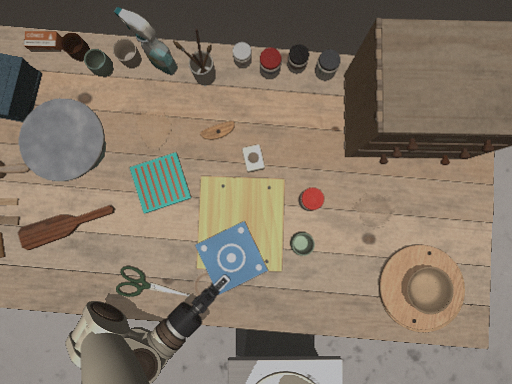

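```bash
python3 -m jog '[{"rotation":[0,0,0],"travel":[0,0,0],"jaw":-0.3},{"rotation":[0,0,0],"travel":[-10,10,0],"jaw":-0.3},{"rotation":[0,0,0],"travel":[-10,10,0],"jaw":-0.3},{"rotation":[0,0,0],"travel":[-10,10,0],"jaw":-0.3},{"rotation":[0,0,0],"travel":[-10,10,0],"jaw":-0.3},{"rotation":[0,0,0],"travel":[-8,10,0],"jaw":0},{"rotation":[0,0,0],"travel":[0,0,0],"jaw":0.5}]'
python3 - <<'E'
from plan import *
o=bot.get_obs();print(o['q'].round(1),o['ee_pos'],o['wrist_force'],o['opening'])
for c in ("top","wrist"):
    im=bot.camera(c);cv2.imwrite(f"pics/{c}16.png",im[:,:,::-1])
    if c=="top":
        hsv=cv2.cvtColor(im,cv2.COLOR_RGB2HSV);print(hsv[240,225])
        m=((hsv[:,:,0]>98)&(hsv[:,:,0]<120)&(hsv[:,:,1]>90)).astype(np.uint8);m[:150]=0
        m=cv2.morphologyEx(m,cv2.MORPH_OPEN,np.ones((3,3)))
        n,l,s,_=cv2.connectedComponentsWithStats(m);k=1+np.argmax(s[1:,4]);print(s[k]);w=worldrect("top",l==k,.11);print(w,cv2.boxPoints(w).round().tolist())
p=o['q'][1]-o['q'][2]+o['q'][3];e=o['ee_pos'];print(p)
W=[(e,p,o['q'][4]),((.35,.25,.20),150,-70),((.37,.30,.27),115,-50),((.33,.28,.26),95,-20),((.29,.22,.24),90,0)]
g=o['q'][:3]
for i in range(4):
  for s in (0.5,1):
    w=[(1-s)*np.array(W[i][k])+s*np.array(W[i+1][k]) for k in range(3)]
    q,er=solve(w[0],w[1],w[2],90,g);g=q[:3];print(q.round(1),np.minimum(q[:5]-LO,HI-q[:5]).min().round(1),er.round(2))
E
```

```text
time: 21.32
ee_pos: [0.3468, 0.2012, 0.1048]
tcp_rot: [6.8, 89.9, -128.1]
wrist_force: [-0.1, 0.2, -0.3]
opening: 0.0595
[ 70.2  34.8 -19.5 125.7 -64.9  89.9] [0.34678447 0.20118352 0.10478198] [-0.06067891  0.21424492 -0.28234374] 0.05954764789298146
[103  96 156]
[ 200  227   63   63 1824]
((440.88897705078125, 142.33226013183594), (136.39541625976562, 136.11099243164062), 25.69408416748047) [[350.0, 174.0], [409.0, 51.0], [532.0, 111.0], [473.0, 233.0]]
180.0343482140276
[ 72.3  23.1 -20.1 121.8 -67.5  90. ] 8.8 0.0
[ 74.   12.6 -20.1 117.3 -70.   90. ] 12.8 0.0
[ 70.4   9.7  -8.5 114.3 -60.   90. ] 16.2 0.0
[ 66.3   5.8   0.6 109.8 -50.   90. ] 20.7 0.0
[ 60.7   0.7   2.2 106.5 -35.   90. ] 24.0 0.0
[ 53.3  -7.3  -0.9 101.4 -20.   90. ] 29.1 0.0
[ 46.  -13.1  -5.4 100.2 -10.   90. ] 30.3 0.0
[ 37.2 -19.8 -11.1  98.7   0.   90. ] 28.7 0.0
```

View pics/top16.png

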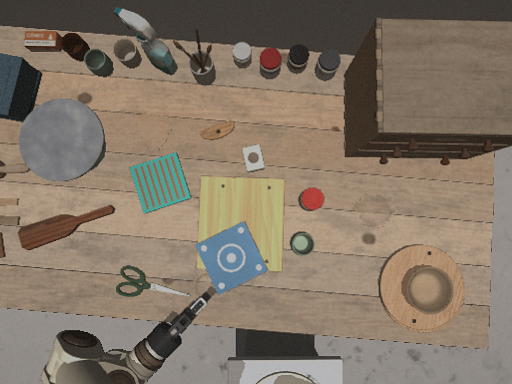

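```bash
cat >> plan.py <<'E'
def rows6(W,n,jaw=1):
    o=bot.get_obs();t=o['ee_pos'].copy();M=R.from_euler('xyz',o['tcp_rot'],degrees=True).as_matrix();g=o['q'][:3]
    for i in range(len(W)-1):
        for s in np.arange(1,n[i]+1)/n[i]:
            w=[(1-s)*np.array(W[i][k])+s*np.array(W[i+1][k]) for k in range(4)]
            q,e=solve(w[0],w[1],w[2],w[3],g);g=q[:3];T,MM=full(q)
            rv=np.degrees(R.from_matrix(MM@M.T).as_rotvec()).round(1);dt=((T-t)*1000).round(0)
            M=R.from_rotvec(np.radians(rv)).as_matrix()@M;t=t+dt/1000
            print('{"rotation":%s,"travel":%s,"jaw":%g},'%(rv.tolist(),dt.astype(int).tolist(),jaw), "n%.1f"%np.linalg.norm(rv), q.round(0).astype(int).tolist())
E
python3 - <<'E'
from plan import *
o=bot.get_obs();q=o['q'];e=o['ee_pos']
W=[(e,180,q[4],90),((.33,.25,.125),175,-66,90),((.35,.27,.20),150,-66,90),((.37,.30,.27),115,-50,80),((.34,.27,.26),95,-20,50),((.305,.12,.22),90,0,21.5)]
rows6(W,[2,4,5,6,5])
E
```

```text
{"rotation":[2.5, -0.9, 3.7],"travel":[-9, 25, 10],"jaw":1}, n4.6 [73, 33, -19, 125, -65, 90]
{"rotation":[2.4, -0.7, 3.3],"travel":[-8, 25, 10],"jaw":1}, n4.1 [76, 31, -18, 125, -66, 90]
{"rotation":[6.0, -1.5, -0.6],"travel":[5, 5, 19],"jaw":1}, n6.2 [75, 27, -17, 124, -66, 90]
{"rotation":[6.1, -1.6, -0.6],"travel":[5, 5, 19],"jaw":1}, n6.3 [75, 24, -16, 123, -66, 90]
{"rotation":[6.0, -1.7, -0.6],"travel":[5, 5, 18],"jaw":1}, n6.3 [74, 20, -15, 121, -66, 90]
{"rotation":[6.0, -1.7, -0.5],"travel":[5, 5, 19],"jaw":1}, n6.3 [74, 17, -14, 119, -66, 90]
{"rotation":[5.7, 0.9, -3.6],"travel":[4, 6, 14],"jaw":1}, n6.8 [72, 15, -10, 118, -63, 88]
{"rotation":[5.9, 1.0, -3.3],"travel":[4, 6, 14],"jaw":1}, n6.8 [71, 13, -7, 116, -60, 86]
{"rotation":[6.0, 1.1, -2.9],"travel":[4, 6, 14],"jaw":1}, n6.8 [69, 11, -4, 114, -56, 84]
{"rotation":[6.2, 1.1, -2.4],"travel":[4, 6, 14],"jaw":1}, n6.7 [68, 8, -1, 112, -53, 82]
{"rotation":[6.3, 1.0, -2.0],"travel":[4, 6, 14],"jaw":1}, n6.7 [66, 6, 1, 110, -50, 80]
{"rotation":[2.2, 5.5, -0.8],"travel":[-5, -5, -1],"jaw":1}, n6.0 [64, 4, 2, 109, -45, 
[... 228 characters left out ...]
-5, -1],"jaw":1}, n5.8 [57, -2, 2, 105, -30, 60]
{"rotation":[4.1, 4.2, 0.7],"travel":[-5, -5, -2],"jaw":1}, n5.9 [54, -4, 1, 103, -25, 55]
{"rotation":[4.4, 3.5, 1.1],"travel":[-5, -5, -2],"jaw":1}, n5.7 [51, -7, -1, 101, -20, 50]
{"rotation":[2.3, 3.8, 0.4],"travel":[-7, -30, -8],"jaw":1}, n4.5 [47, -11, -4, 101, -16, 44]
{"rotation":[2.9, 3.3, 0.1],"travel":[-7, -30, -8],"jaw":1}, n4.4 [42, -14, -7, 100, -12, 39]
{"rotation":[3.3, 2.7, -0.5],"travel":[-7, -30, -8],"jaw":1}, n4.3 [36, -18, -11, 99, -8, 33]
{"rotation":[3.7, 1.8, -1.1],"travel":[-7, -30, -8],"jaw":1}, n4.3 [29, -22, -14, 99, -4, 27]
{"rotation":[4.0, 1.0, -1.8],"travel":[-7, -30, -8],"jaw":1}, n4.5 [21, -25, -17, 98, 0, 22]
```

```bash
python3 -m jog '[{"rotation":[2.5,-0.9,3.7],"travel":[-9,25,10],"jaw":0.5},{"rotation":[2.4,-0.7,3.3],"travel":[-8,25,10],"jaw":1},{"rotation":[6,-1.5,-0.6],"travel":[5,5,19],"jaw":1},{"rotation":[6.1,-1.6,-0.6],"travel":[5,5,19],"jaw":1},{"rotation":[6,-1.7,-0.6],"travel":[5,5,18],"jaw":1},{"rotation":[6,-1.7,-0.5],"travel":[5,5,19],"jaw":1},{"rotation":[5.7,0.9,-3.6],"travel":[4,6,14],"jaw":1},{"rotation":[5.9,1,-3.3],"travel":[4,6,14],"jaw":1}]'
python3 -m jog '[{"rotation":[6,1.1,-2.9],"travel":[4,6,14],"jaw":1},{"rotation":[6.2,1.1,-2.4],"travel":[4,6,14],"jaw":1},{"rotation":[6.3,1,-2],"travel":[4,6,14],"jaw":1},{"rotation":[2.2,5.5,-0.8],"travel":[-5,-5,-1],"jaw":1},{"rotation":[2.6,5.4,-0.4],"travel":[-5,-5,-2],"jaw":1},{"rotation":[3.1,5,0],"travel":[-5,-5,-2],"jaw":1},{"rotation":[3.6,4.6,0.3],"travel":[-5,-5,-1],"jaw":1},{"rotation":[4.1,4.2,0.7],"travel":[-5,-5,-2],"jaw":1}]'
python3 - <<'E'
from plan import *
o=bot.get_obs();print(o['q'].round(1));D=hor(0);T=np.array([.305,.12,.22]);M=np.array([[0,0,-1],[1,0,0],[0,-1,0]],float)
q,e=solve([.306,.12,.22],90,0,21.4,[21,-25,-17]);T,M=full(q);print(M.round(2),q.round(1))
delta(T,M)
E
```

```text
time: 22.42
ee_pos: [0.3584, 0.2818, 0.2282]
tcp_rot: [-147.1, 49.2, 73.9]
wrist_force: [0.3, -0.2, -0.8]
opening: 0.0855
time: 23.42
ee_pos: [0.3452, 0.2745, 0.2618]
tcp_rot: [-105.9, 20.9, 88.3]
wrist_force: [0.8, 0.2, 0.0]
opening: 0.0856
[ 54.2  -4.3   0.8 103.3 -24.8  54.8]
[[-0.  0. -1.]
 [ 1.  0. -0.]
 [ 0. -1. -0.]] [ 21.4 -25.2 -17.   98.1   0.   21.4]
4 rows of rot [ 5.24  3.86 -0.29] travel [ -9.8 -38.6 -10.4] total [21.  15.5 -1.2] [ -39.2 -154.5  -41.8]
```

```bash
python3 -m jog '[{"rotation":[4.2,3.1,-0.6],"travel":[-8,-31,-8],"jaw":1},{"rotation":[4.2,3.1,-0.6],"travel":[-8,-31,-8],"jaw":1},{"rotation":[4.2,3.1,-0.6],"travel":[-8,-31,-8],"jaw":1},{"rotation":[4.2,3.1,-0.7],"travel":[-8,-31,-8],"jaw":1},{"rotation":[4.2,3.1,-0.7],"travel":[-7,-31,-10],"jaw":1},{"rotation":[0,0,0],"travel":[0,0,0],"jaw":1}]'
python3 - <<'E'
from plan import *
o=bot.get_obs();print(o['q'].round(1),R.from_euler('xyz',o['tcp_rot'],degrees=True).as_matrix().round(3))
for c in ("scene","wrist","top"):
    im=bot.camera(c);cv2.imwrite(f"pics/{c}17.png",im[:,:,::-1])
E
```

```text
time: 24.18
ee_pos: [0.306, 0.1172, 0.2194]
tcp_rot: [-89.7, 0.3, 87.6]
wrist_force: [0.5, 0.9, 0.7]
opening: 0.0853
[ 21.1 -25.1 -17.1  98.4  -0.2  23.5] [[ 0.041 -0.005 -0.999]
 [ 0.999 -0.005  0.041]
 [-0.005 -1.     0.005]]
```

View pics/wrist17.png

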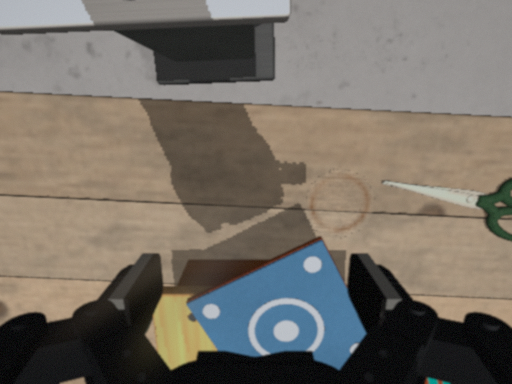

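View pics/scene17.png

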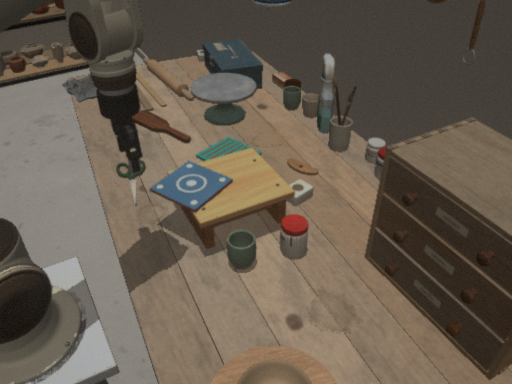

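```bash
python3 -m jog '[{"rotation":[0,0,0],"travel":[0,-4,-45],"jaw":1},{"rotation":[0,0,0],"travel":[0,0,-45],"jaw":1},{"rotation":[0,0,0],"travel":[0,0,-30],"jaw":1},{"rotation":[0,0,0],"travel":[0,0,-9],"jaw":1},{"rotation":[0,0,0],"travel":[10,0,0],"jaw":1},{"rotation":[0,0,0],"travel":[8,0,0],"jaw":1},{"rotation":[0,0,0],"travel":[6,0,0],"jaw":1},{"rotation":[0,0,0],"travel":[6,0,0],"jaw":1}]'
python3 -m jog '[{"rotation":[0,0,0],"travel":[6,0,0],"jaw":1},{"rotation":[0,0,0],"travel":[6,0,0],"jaw":1},{"rotation":[0,0,0],"travel":[6,0,0],"jaw":1},{"rotation":[0,0,0],"travel":[6,0,0],"jaw":1},{"rotation":[0,0,0],"travel":[0,0,0],"jaw":1}]'
python3 - <<'E'
from plan import *
for c in ("scene","wrist"):
    im=bot.camera(c);cv2.imwrite(f"pics/{c}18.png",im[:,:,::-1])
E
```

```text
time: 25.32
ee_pos: [0.3369, 0.1162, 0.0913]
tcp_rot: [-89.8, 0.3, 88.0]
wrist_force: [0.5, 0.4, 0.7]
opening: 0.0854
time: 25.95
ee_pos: [0.3606, 0.1161, 0.0908]
tcp_rot: [-89.8, 0.3, 88.0]
wrist_force: [-1.0, 0.3, -0.1]
opening: 0.0852
```

View pics/scene18.png

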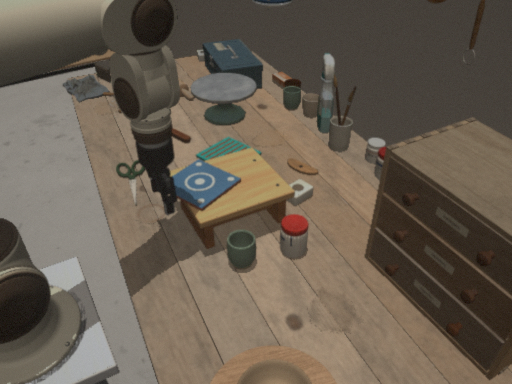

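View pics/wrist18.png

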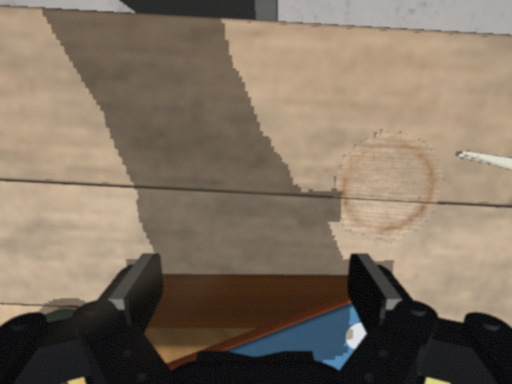

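```bash
python3 -m jog '[{"rotation":[0,0,0],"travel":[6,0,0],"jaw":1},{"rotation":[0,0,0],"travel":[6,0,0],"jaw":1},{"rotation":[0,0,0],"travel":[6,0,0],"jaw":1},{"rotation":[0,0,0],"travel":[6,0,0],"jaw":1},{"rotation":[0,0,0],"travel":[6,0,0],"jaw":1},{"rotation":[0,0,0],"travel":[0,0,0],"jaw":1}]'
python3 - <<'E'
from plan import *
for c in ("scene",):
    im=bot.camera(c);cv2.imwrite(f"pics/{c}19.png",cv2.resize(im[120:260,120:320,::-1],None,fx=3,fy=3,interpolation=cv2.INTER_CUBIC))
E
```

```text
time: 26.8
ee_pos: [0.3907, 0.1161, 0.0908]
tcp_rot: [-89.8, 0.3, 88.0]
wrist_force: [-0.7, -0.6, -0.4]
opening: 0.0854
```

View pics/scene19.png

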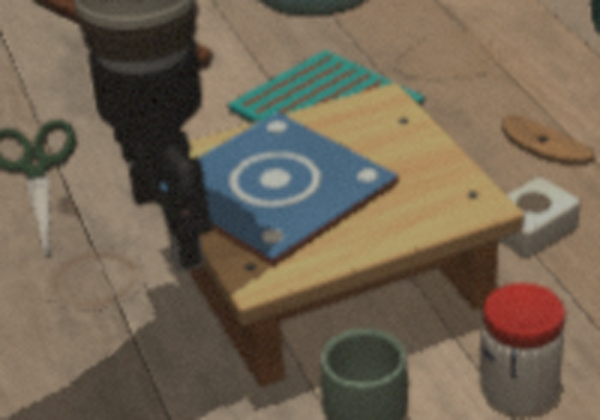

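```bash
python3 -m jog '[{"rotation":[0,0,0],"travel":[6,0,0],"jaw":1},{"rotation":[0,0,0],"travel":[6,0,0],"jaw":1},{"rotation":[0,0,0],"travel":[6,0,0],"jaw":1},{"rotation":[0,0,0],"travel":[6,0,0],"jaw":1},{"rotation":[0,0,0],"travel":[6,0,0],"jaw":1},{"rotation":[0,0,0],"travel":[0,0,0],"jaw":1}]'
python3 - <<'E'
from plan import *
for c in ("scene","wrist"):
    im=bot.camera(c)
    if c=="scene": im=cv2.resize(im[120:260,120:320],None,fx=3,fy=3,interpolation=cv2.INTER_CUBIC)
    cv2.imwrite(f"pics/{c}20.png",im[:,:,::-1])
E
```

```text
time: 27.6
ee_pos: [0.4207, 0.1161, 0.0908]
tcp_rot: [-89.8, 0.3, 88.0]
wrist_force: [0.3, 0.4, -0.4]
opening: 0.0851
```

View pics/scene20.png

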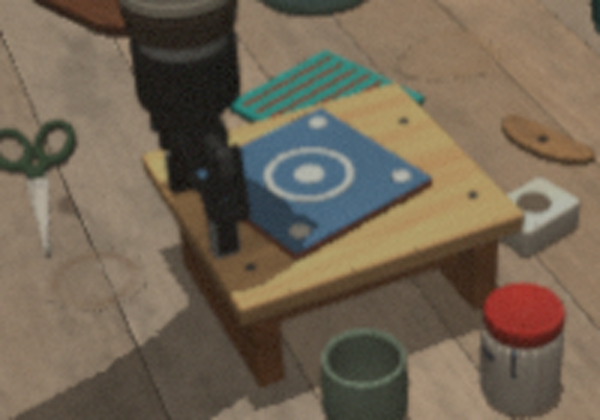

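View pics/wrist20.png

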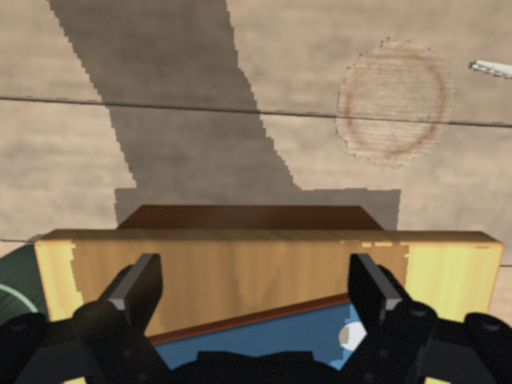

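```bash
python3 -m jog '[{"rotation":[0,0,0],"travel":[6,0,0],"jaw":1},{"rotation":[0,0,0],"travel":[6,0,0],"jaw":1},{"rotation":[0,0,0],"travel":[4,0,0],"jaw":1},{"rotation":[0,0,0],"travel":[0,0,0],"jaw":1},{"rotation":[0,0,0],"travel":[-12,0,0],"jaw":1},{"rotation":[0,0,0],"travel":[-10,0,30],"jaw":1},{"rotation":[0,0,0],"travel":[-30,30,50],"jaw":1},{"rotation":[0,0,0],"travel":[-30,50,40],"jaw":1}]'
python3 -m jog '[{"rotation":[0,0,4],"travel":[-20,50,20],"jaw":1},{"rotation":[0,0,4],"travel":[-10,55,0],"jaw":1},{"rotation":[0,0,4],"travel":[0,55,0],"jaw":1},{"rotation":[0,0,4],"travel":[0,55,0],"jaw":1},{"rotation":[0,0,0],"travel":[0,40,0],"jaw":1},{"rotation":[0,0,0],"travel":[0,0,0],"jaw":1}]'
python3 - <<'E'
from plan import *
for c in ("scene","top"):
    im=bot.camera(c);cv2.imwrite(f"pics/{c}21.png",im[:,:,::-1])
    hsv=cv2.cvtColor(im,cv2.COLOR_RGB2HSV)
    m=((hsv[:,:,0]>98)&(hsv[:,:,0]<120)&(hsv[:,:,1]>90)).astype(np.uint8);m[:150]=0
    m=cv2.morphologyEx(m,cv2.MORPH_OPEN,np.ones((3,3)))
    n,l,s,_=cv2.connectedComponentsWithStats(m);k=1+np.argmax(s[1:,4]);print(s[k])
    w=worldrect(c,l==k,.11);print(w);B=cv2.boxPoints(w)/1000
    rel=(B-BC)@np.array([[np.cos(by),-np.sin(by)],[np.sin(by),np.cos(by)]]);print("corners rel board (ahead,left) mm",(rel*1000).round().tolist())
    for t,z in (("cup",.071),("jar",.082),("mould",.031)):
        r=bot.trace(c,t)[:1]
        for x in r: print(t,x["score"],np.round(x["xy"]),worldrect(c,x["mask"],z)[0])
E
```

```text
time: 28.7
ee_pos: [0.3578, 0.1889, 0.2059]
tcp_rot: [-89.8, 0.3, 87.9]
wrist_force: [1.2, 1.3, 0.0]
opening: 0.0856
time: 29.45
ee_pos: [0.3279, 0.4456, 0.2228]
tcp_rot: [-89.7, 0.4, 104.2]
wrist_force: [0.6, -1.1, 0.1]
opening: 0.0856
[ 197  160   62   39 1058]
((525.0778198242188, 114.5472412109375), (133.7252960205078, 132.0894012451172), 9.704816818237305)
corners rel board (ahead,left) mm [[-82.0, 47.0], [-55.0, -83.0], [76.0, -56.0], [49.0, 74.0]]
cup 0.59 [245. 248.] (455.5150451660156, -72.79997253417969)
jar 0.91 [295. 236.] (568.5123901367188, -103.79817962646484)
mould 0.87 [300. 193.] (706.30126953125, 65.42166900634766)
[ 212  195   57   58 1785]
((527.21044921875, 119.70906829833984), (134.28591918945312, 134.49685668945312), 9.273186683654785)
corners rel board (ahead,left) mm [[-80.0, 53.0], [-54.0, -78.0], [78.0, -52.0], [51.0, 80.0]]
cup 0.76 [302. 242.] (473.7052001953125, -44.27764129638672)
jar 0.91 [312. 198.] (591.2310180664062, -66.4891357421875)
mould 0.7 [249. 157.] (710.330078125, 86.78985595703125)
```

View pics/top21.png

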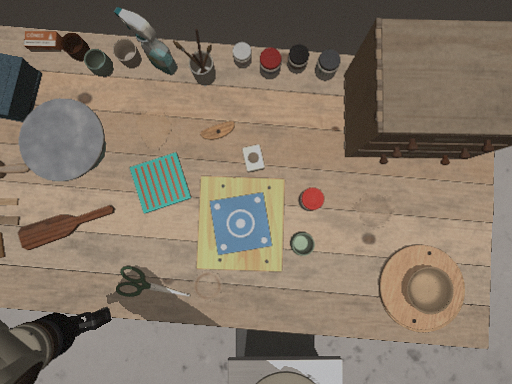

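View pics/scene21.png

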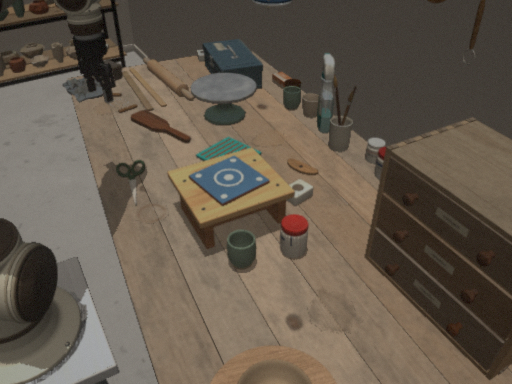

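The tile lies flat near the board's centre, glazed face up, with corners at least 27 mm inside every edge. The cup, jar and mould haven't moved, and the arm is clear and still.

```bash
python3 -c "
from workcell import bot
print(bot.get_obs()['qd'].round(2),bot.job_done())"
```

```text
the job is handed in; nothing more can be done
[ 0.18  0.22  0.06 -0.01  0.01  0.07] None
```

The tile now lies flat on the board, glazed face up and wholly on it, and the job is handed in after about 30 s of the 70 s allowed.

**What I did:**
- I pushed the tile about 50 mm out over the left edge with both fingertips and gripped it across its thickness at the overhanging near-left corner.
- I lifted it, turned it over in the air, and lowered it in 1–2 mm steps until the wrist force showed contact.
- The tile was set down with its near corner sticking out over the board's near edge so the lower finger could be withdrawn. I then slid it fully onto the board.

**What the last checks showed:**
- **Tile position:** the centre is within about 5 mm of the board's centre in both camera views. It is turned about 11° to the board, and every corner is at least 27 mm inside the edges.
- **Bystanders:** the cup, jar and mould read within 1–4 mm of their first measurements, so they have not moved as far as the cameras can tell.
- **Forces:** wrist force stayed at a few newtons in every reading I took, and the arm stood clear of everything at hand-in.

**Disagreements:** the two cameras differ by about 5 mm on the tile's centre. The colour outline made the tile about 6 mm too small on each side. Neither affects the result.

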